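# Knock a jammed filter cassette loose and shift it to its cradle

## Robot

A 6-joint arm with a two-finger parallel gripper is mounted at the origin on a cart in front of the work surface, level with it; the furniture and walls round the work are solid. World frame = base frame: x ahead of the robot, y to its left, z up, the work surface at z = 0. Lengths are in m, angles in rad, forces in N, time in s.
With the tool pointing down it reaches from about 0.375 to 0.9 m from the base axis. Payload 3.1 kg.
Tool frame: the origin (TCP) lies between the finger pads; the fingertips stand arm.tcp_to_tips ahead of it and the grasp point (between the pads) lies 5 mm behind it (arm.tcp_to_tips is the distance from the TCP to the fingertips, in m); x points along the fingers, z is the direction in which the jaws open and shut, and the axes are right-handed (so a half turn about x gives the same grasp; the last joint's range is limited). The gripper opens to 85 mm and grips with 20 to 120 N. Pads are 22 mm wide; open, the fingers measure 114 mm over their backs; the gripper's body (76 mm by 85 mm) begins 54 mm behind the grasp point. The pads swing forward as they close: fully open they stand 13 mm farther back than shut.
Start: joints at [1.058, 0.527, 1.433, -0, 1.181, -0.178], TCP at [0.205, 0.59, 0.245] pointing down, gripper open.
Joint ranges: [-3.08, 3.08], [-0.75, 2.2], [0.22, 2.44], [-1.43, 4.57], [0, 2.65], [-2.85, 2.85]. Speed limits (rad/s): [2.79, 2.79, 3.14, 3.14, 3.14, 3.14].

## Interface

Orientations are given as a unit quaternion [w, x, y, z].
In Python, from rig import arm gives the robot as it stands.
- The arm moves only by the shell command python3 -m pendant 'ROWS' [FORCE]. ROWS is JSON, a list of rows, each a list of 7 numbers: the turn, a rotation vector about the world's x, y, z each as a share of 0.5 rad, from -1 to 1, then the shift along the world's x, y, z each as a share of 0.025 m, from -1 to 1, then the opening, from 0 (shut) to 1 (fully open). A call has 1 to 10 rows; each row shifts and turns the pose as measured when the row begins; what a row does not reach is not made up. A row lasts 1/12 s, in which the tool goes at most 41.7 mm and 7.16 degrees, less where a joint would pass 70% of its speed; a pose out of reach is approached as far as the arm can. A call with a number of a shift or a turn outside -1 to 1 is refused whole. A call with a gripper value outside its range is refused whole. The fingers move at their own pace and stop on an object; FORCE is the grip in N (left out, the last holds). Time passes only in rows, so rows that do not move let the fingers close. It gives the time, the measured TCP pose, the force and the opening at its end, in the units of the state.
- arm.sense(): the state, without advancing time (a new reading comes with each control period).
- arm.camera(name): name is "scene" or "side" or "wrist"; returns a dict with "img" (480x640x3 uint8, blue, green, red), "range_z" (480x640 float32, m along the optical axis (not along the pixel's ray), 0 where there is no reading), "vfov" (degrees; the focal length in pixels is half the picture's height over the tangent of half this angle, whatever the lens; pixels are square), "cx", "cy" (the principal point, pixels), "rvec" (rotation vector, rad) and "tvec" (3), from world to camera coordinates, as OpenCV has them. Camera axes: x right, y down, z forward; pixel columns grow to the right and rows downward; lengths in m; the calibration is good to about 2 mm. A picture is of the moment at which its call begins.
- arm.close_job(): hands the job in, once; it reports no verdict.
The state is a dict: "clock": time; "joint_positions": joint angles; "joint_vel": joint speeds; "joint_efforts": joint torques, N m; "tcp_pos": TCP position; "orientation": TCP orientation; "contact_force": force on the tool from outside, world axes, zero at the start; "moment": the same for the moment, N m; "finger_gap": finger opening in m.
Only numpy, scipy, OpenCV 4.12 (cv2) and the standard library are available. Lean on these libraries where they do the work, as an engineer would, in place of code of your own. Each camera call takes 0.05 s, during which the arm holds its last target.

## Task

The black filter cassette has jammed in the metal dock. Knock it along the dock to the end stops with the white tapping block held in the gripper (keep the fingers off the cassette while it is jammed), lay the block down on the desk, then lift the cassette out. Stand it upright on the bare desk and let go, take it again across its narrow sides, and set it fully down in the blue cradle without disturbing the petri dish, slide mailer or lens blower.

Things in the scene. Friction and masses are not known exactly. Their poses are not given: they have to be found in the camera images.
- cassette: black filter cassette, orange patch on top, round window in each end; 64 mm long (own x), 46 wide (own y), 52 high (own z, up), 0.17 to 0.35 kg; origin under its centre. Steel ears stick out 7 mm from the long sides at the bottom (8 mm high, 20 mm long, at both ends of each side). Can be gripped over its ends (64 mm) or, above the ears, across its sides (46 mm).
- dock: fixed metal dock; origin under the centre of its 130 x 100 x 16 mm base. The base's top is the floor of a channel along own x, between walls 120 mm long, 44 mm high over the floor, 63 mm apart inside (no finger room beside the cassette); both ends open. The jammed cassette stands on the floor, centre at x -22 to -18 mm, long axis along x, lips over its ears holding it down. Push it to +x.
- dock_jam (a point): middle of the rubbing face of the red sprung shoe in the +y wall, which squeezes the cassette on the -y wall: a slow steady push of 5 to 12 N shifts it, a quick bump reads more and may stop short: push again; after about 15 mm it lets go. The lips leave 51 mm of the channel's width free, the released shoe reaches to 18 mm from its axis.
- dock_stop (a point): where the underside centre of the cassette is when its front ears meet the brass end stops (dock x +6 mm, 16 mm above the desk); from 5 mm before that on its ears are clear of the lips and it lifts straight up. The stops, at the walls, leave 48 mm between them for a finger; 22 mm of channel lie ahead of the cassette there, then it is open; behind it the channel is free.
- tap_block: white nylon tapping block with two grey bands, a loose bar on the desk: 130 mm long (own x), 30 wide (own y), 36 high (own z), 0.15 kg; origin under its centre. Gripped across its width at the middle, its nose can enter the dock's channel from the rear (-x) end while the fingers stay outside.
- cradle: fixed blue plastic cradle, base 96 (own x) by 88 mm, floor 6 mm above the desk; origin under its centre. End walls (inner faces x +-36 mm, 44 mm wide, tops flared outward, 51 mm above the desk) leave no room for fingers at the cassette's ends; low side rails (inner faces y +-34 mm, top 12 mm above the desk) leave its sides open. The cassette's long axis goes along x, either way round.
- bare_desk (a point): a fixed point of bare desk between cradle, block and dock, with at least 35 mm of bare desk all round it before anything has been moved. A tall microscope stands beyond it, to the left of the dock: keep hand and arm 150 mm to the robot's side of it (x under 0.52 m where y is over 0.1 m).
- petri_0: bystander: petri dish, 58 mm across, 16 mm high, origin under its centre
- slide_mailer: bystander: flat green slide mailer 34 by 84 (own y) by 15 mm, origin under its centre
- lens_blower: bystander: standing lens blower, black bulb with red nozzle, 49 mm across, 120 mm high, origin under its centre

How it is judged:
On the way, in this order (a step that is already met when the one before it is completed fails the run):
1. the tapping block, held in the gripper, bears on the jammed cassette (contact force between tap_block and cassette above 3 N and contact force between the fingers and tap_block above 2 N), for 0.04 s.
2. the held block has knocked the cassette along the dock, clear of the lips (x of cassette in the frame of dock above 0.002 m and z of cassette in the frame of dock below 0.02 m and horizontal distance between cassette and dock below 0.03 m and contact force between the fingers and tap_block above 2 N), for 0.1 s.
3. the cassette stands upright on the bare desk, let go (height (world z) of cassette below 0.004 m and angle between cassette's own z axis and vertical below 0.1 rad and contact force between the fingers and cassette below 0.1 N and linear speed of cassette below 0.03 m/s), for 0.2 s.
At the end, for the whole second after the job is handed in: the cassette rests upright on the cradle's floor (underside within 3 mm of the floor's height, centre within 8 mm of the cradle's, long axis along the cradle's x within 0.15 rad, either way round), released and still; the tapping block lies still on the desk, clear of dock and cradle (horizontal distance between cassette and cradle below 0.008 m and z of cassette in the frame of cradle between 0.003 and 0.009 m and angle between cassette's own z axis and vertical below 0.06 rad and angle between the x axis of cassette and the x axis of cradle, either way round below 0.15 rad and linear speed of each of cassette, tap_block below 0.02 m/s and contact force between the fingers and cassette below 0.1 N and height (world z) of tap_block between -0.01 and 0.04 m and contact force between tap_block and dock below 0.1 N and contact force between tap_block and cradle below 0.1 N); the robot touches nothing.
It fails at once if the fingers touch the cassette while it is still jammed in the dock (contact force between the fingers and cassette above 1 N and x of cassette in the frame of dock below -0.002 m and z of cassette in the frame of dock below 0.03 m and horizontal distance between cassette and dock below 0.03 m).
It fails at once if the petri dish is shifted by more than 30 mm (distance of petri_0 from where it was at the start of the episode above 0.03 m).
It fails at once if the green slide mailer is shifted by more than 30 mm (distance of slide_mailer from where it was at the start of the episode above 0.03 m).
It fails at once if the lens blower is shifted by more than 30 mm (distance of lens_blower from where it was at the start of the episode above 0.03 m).
It also fails if it takes over 72 s, if anything falls off the work surface, if the arm or the gripper's body presses on something with over 40 N, if the wrist force passes 120 N, or if a joint passes its speed limit or range.

## Working session

There is one attempt and no reset: what is moved stays moved. The work goes in short steps, Python scripts to look and compute and a shell command to move; the robot and the scene stay as the last step left them, time stands still between calls to the robot, and variables do not carry over. Pictures are saved under pics/ and viewed, and the job is handed in when it is done.

```bash
ls; mkdir -p pics
python3 - <<'E'
from rig import arm
import cv2
print(arm.sense()); print(arm.tcp_to_tips)
for n in ("scene","side","wrist"):
    c=arm.camera(n); cv2.imwrite(f"pics/{n}0.png",c["img"]); print(n,c["vfov"],c["cx"],c["cy"],c["rvec"],c["tvec"])
E
```

```text
pics
{'clock': 0.0, 'joint_positions': array([ 1.05848402e+00,  5.28451842e-01,  1.43390877e+00, -2.15195496e-05,
        1.18140235e+00, -1.78530308e-01]), 'joint_vel': array([-8.97103682e-04,  7.31359732e-04, -8.07774345e-06,  3.32300107e-04,
       -1.98272533e-04,  6.53441334e-04]), 'joint_efforts': array([-1.71470776e-03, -4.42353880e+01, -1.78021431e+01, -3.06536376e-04,
        8.55407445e-03,  3.94737523e-07]), 'tcp_pos': array([0.20441299, 0.58989598, 0.24434033]), 'orientation': array([ 0.57541841, -0.41032962,  0.5768009 ,  0.40966326]), 'contact_force': array([ 0.28289558, -0.01705614, -0.3860422 ]), 'moment': array([ 0.00994735, -0.01710169,  0.02086814]), 'finger_gap': 0.08543533023982111}
0.014
scene 43.71600258625335 319.3738817406398 253.53296122709347 [ 1.78681014  2.02415899 -0.57881726] [ 0.01345378 -0.48361803  1.64789568]
side 42.654333769616656 316.5971876931075 239.66634772863893 [ 0.47681558 -2.64531973  1.26166286] [0.59563183 0.14309232 0.94175481]
wrist 60.232251071860105 317.3751087207356 242.9916865305331 [-2.34716421 -1.67139406 -0.25426181] [-0.62339866 -0.03874239  0.37918159]
```

View pics/scene0.png

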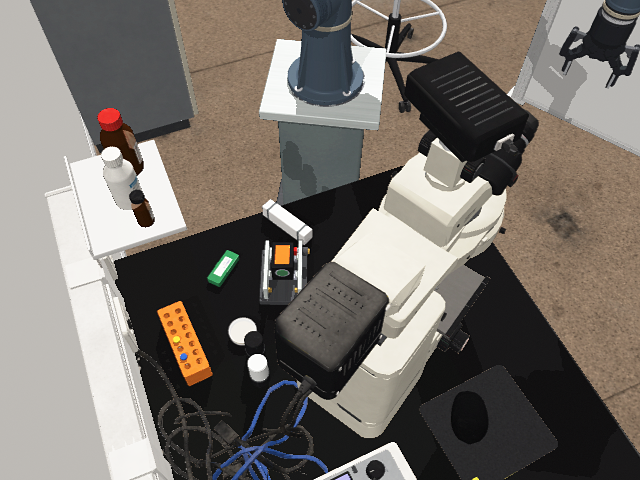

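View pics/side0.png

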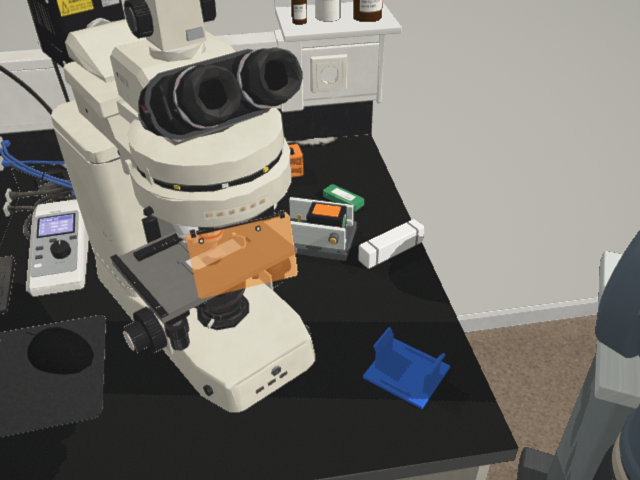

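View pics/wrist0.png

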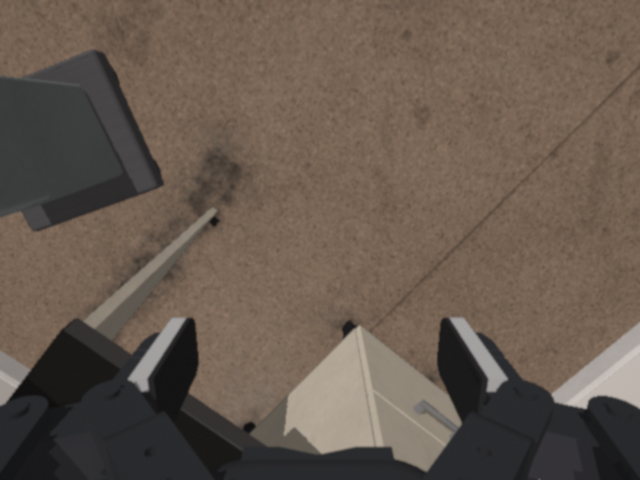

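```bash
cat > h.py <<'E'
import numpy as np, cv2
from rig import arm
def cloud(c):
    f=240/np.tan(np.radians(c["vfov"])/2); z=c["range_z"]
    v,u=np.mgrid[0:480,0:640]
    P=np.stack([(u-c["cx"])/f*z,(v-c["cy"])/f*z,z],-1)
    R,_=cv2.Rodrigues(np.array(c["rvec"],float)); 
    W=(P-np.array(c["tvec"]).reshape(3))@R
    W[z<=0]=np.nan
    return W
def ortho(cl,x0,x1,y0,y1,zmax=0.3,res=0.001):
    """image rows: x decreasing downward(top=x1), cols: y from y1 (left) to y0"""
    H=int((x1-x0)/res);Wd=int((y1-y0)/res)
    im=np.zeros((H,Wd,3),np.uint8)+60; hz=np.full((H,Wd),-1.)
    for W,img in cl:
        p=W.reshape(-1,3);c=img.reshape(-1,3)
        m=np.isfinite(p[:,0])&(p[:,2]<zmax)&(p[:,2]>-0.02)
        p=p[m];c=c[m]
        r=((x1-p[:,0])/res).astype(int);q=((y1-p[:,1])/res).astype(int)
        m=(r>=0)&(r<H)&(q>=0)&(q<Wd);p,c,r,q=p[m],c[m],r[m],q[m]
        o=np.argsort(p[:,2]);r,q,p,c=r[o],q[o],p[o],c[o]
        k=p[:,2]>=hz[r,q]-0.002
        im[r[k],q[k]]=c[k];hz[r[k],q[k]]=p[k,2]
    return im,hz
E
python3 - <<'E'
from h import *
cs=arm.camera("scene");cd=arm.camera("side")
A=cloud(cs);B=cloud(cd)
np.savez("c0.npz",A=A,B=B,a=cs["img"],b=cd["img"])
im,hz=ortho([(A,cs["img"]),(B,cd["img"])],0.25,0.85,-0.4,0.4,0.2,0.001)
cv2.imwrite("pics/ortho0.png",im)
cr=cv2.resize(cs["img"][190:390,150:350],(800,800))[:600]
cv2.imwrite("pics/crop0.png",cv2.resize(cs["img"][190:340,190:390],(800,600),interpolation=cv2.INTER_CUBIC))
cv2.imwrite("pics/crop1.png",cv2.resize(cd["img"][170:410,260:580],(800,600),interpolation=cv2.INTER_CUBIC))
E
```

```text
(no output)
```

View pics/ortho0.png

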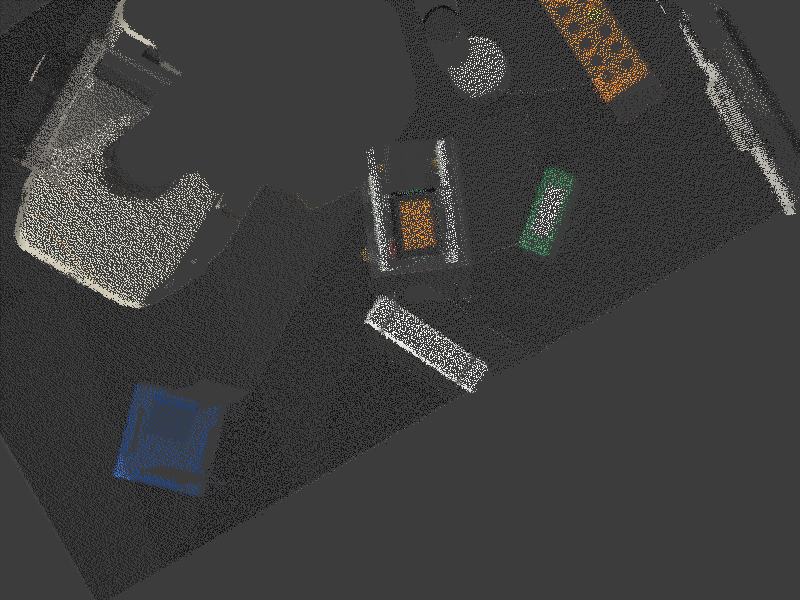

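View pics/crop0.png

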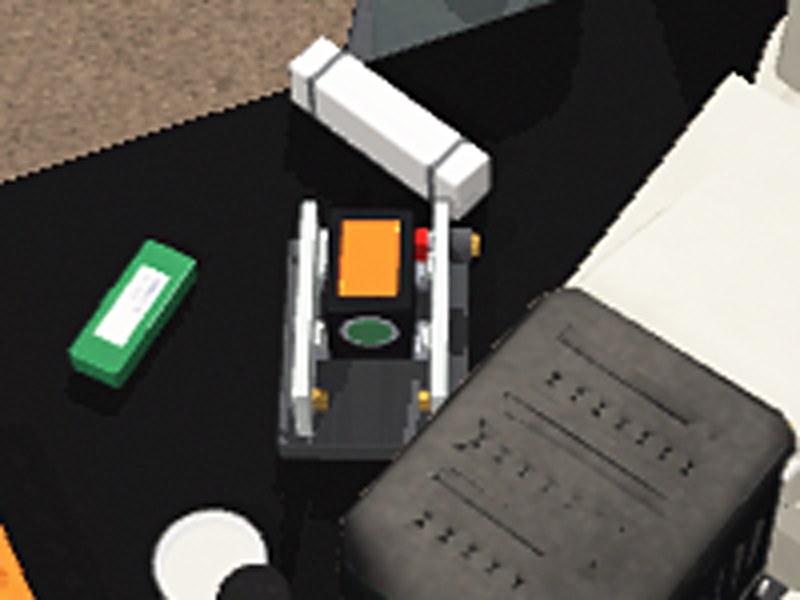

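View pics/crop1.png

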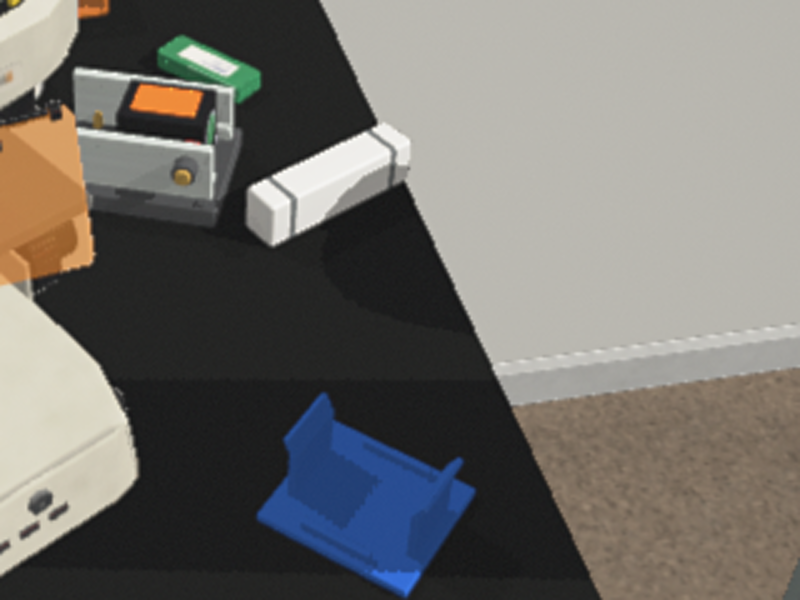

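```bash
python3 - <<'E'
from h import *
d=np.load("c0.npz")
for n,W,im in (("scene",d["A"],d["a"]),("side",d["B"],d["b"])):
    p=W.reshape(-1,3);hsv=cv2.cvtColor(im,cv2.COLOR_BGR2HSV).reshape(-1,3).astype(int)
    def sel(x0,x1,y0,y1,z0,z1,extra=None):
        m=(p[:,0]>x0)&(p[:,0]<x1)&(p[:,1]>y0)&(p[:,1]<y1)&(p[:,2]>z0)&(p[:,2]<z1)
        if extra is not None:m&=extra
        return p[m]
    def rect(q,name):
        if len(q)<10: print(n,name,len(q));return
        c,s,a=cv2.minAreaRect((q[:,:2]*1000).astype(np.float32)); print(n,name,len(q),"c",np.round(c,1),"s",np.round(s,1),"a",round(a,1),"z med",np.round(np.median(q[:,2])*1000,1), "cent",np.round(q.mean(0)*1000,1))
    rect(sel(.4,.6,-.12,.06,.030,.045),"block top")
    rect(sel(.55,.7,-.06,.03,.055,.085,(hsv[:,0]>5)&(hsv[:,0]<22)&(hsv[:,1]>150)),"orange")
    rect(sel(.56,.73,-.08,.05,.057,.065,(hsv[:,1]<60)&(hsv[:,2]>100)),"walltops")
    rect(sel(.56,.76,-.1,.06,.012,.1),"dockall")
    rect(sel(.33,.48,.15,.3,.003,.1,(hsv[:,0]>100)&(hsv[:,0]<130)&(hsv[:,1]>120)),"cradle all")
    rect(sel(.33,.48,.15,.3,.045,.06,(hsv[:,0]>100)&(hsv[:,0]<130)&(hsv[:,1]>120)),"cradle tops")
    q=sel(.33,.48,.15,.3,.035,.06,(hsv[:,0]>100)&(hsv[:,0]<130)&(hsv[:,1]>120))
    if n=="side":
        g=q[:,:2]; print(np.round(g[np.argsort(g[:,0])][::max(1,len(g)//12)],3).tolist())
    rect(sel(.57,.7,-.2,-.1,.01,.02),"mailer"); rect(sel(.74,.83,-.12,-.04,.012,.02),"petri")
    q=sel(.25,.9,-.3,.4,-.01,.005); print("desk z",np.median(q[:,2]))
E
python3 - <<'E'
import cv2,sys
sys.path.insert(0,'.')
from h import *
im=cv2.imread('pics/scene0.png')
cv2.imwrite("pics/crop2.png",cv2.resize(im[270:400,150:320],(800,600),interpolation=cv2.INTER_CUBIC))
E
```

```text
scene block top 693 c [526.6 -21.3] s [154.5  99.6] a 17.6 z med 36.5 cent [511.3 -25.8  36.4]
scene orange 287 c [626.4 -18. ] s [49.3 31.9] a 7.8 z med 70.0 cent [626.2 -17.3  70. ]
scene walltops 368 c [645.5  -9.6] s [122.6  86. ] a 7.2 z med 60.8 cent [648.9 -13.6  60.8]
scene dockall 2568 c [671.5 -21.6] s [115.2 190.2] a 83.0 z med 37.0 cent [651.7 -13.7  40.7]
scene cradle all 0
scene cradle tops 0
scene mailer 503 c [ 639.6 -148. ] s [35.3 86.5] a 69.6 z med 15.2 cent [ 641.4 -147.4   15.1]
scene petri 458 c [782.2 -79.3] s [50.8 59. ] a 58.0 z med 16.5 cent [782.4 -80.2  16.4]
desk z 7.586189366695364e-05
side block top 1037 c [528.  -25.3] s [142.3 121.8] a 1.5 z med 36.4 cent [515.4 -21.7  36.2]
side orange 295 c [625.2 -18.1] s [48.6 37. ] a 7.4 z med 69.6 cent [624.4 -16.7  69.6]
side walltops 389 c [643.1 -13.5] s [119.4  84.9] a 7.2 z med 60.1 cent [638.1  -7.8  60. ]
side dockall 3163 c [663.9 -16.9] s [111.5 184.8] a 88.0 z med 48.8 cent [628.7  -1.7  44.5]
side cradle all 3624 c [418.8 230.8] s [ 90.3 114.7] a 75.6 z med 7.6 cent [411.5 237.   13.4]
side cradle tops 277 c [410.5 232.5] s [45.6 91.6] a 76.2 z med 50.4 cent [417.  232.1  49.8]
[[0.362, 0.225], [0.367, 0.248], [0.371, 0.226], [0.374, 0.252], [0.378, 0.256], [0.443, 0.209], [0.445, 0.212], [0.447, 0.207], [0.449, 0.236], [0.45, 0.216], [0.452, 0.222], [0.454, 0.243], [0.458, 0.241]]
side mailer 438 c [ 638.7 -147.3] s [37.5 86.7] a 68.6 z med 14.7 cent [ 637.2 -145.7   14.6]
side petri 3
desk z -2.1153866090620553e-05
```

View pics/crop2.png

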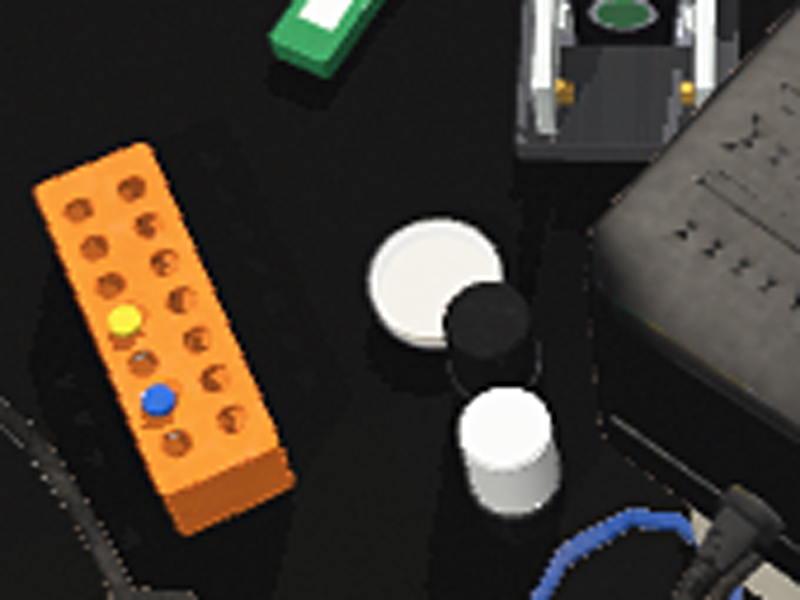

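```bash
cat >> h.py <<'E'
from scipy.spatial.transform import Rotation as Ro
def pose():
    s=arm.sense();w,x,y,z=s["orientation"];R=Ro.from_quat([x,y,z,w]);return s,s["tcp_pos"],R
def info():
    s,p,R=pose();M=R.as_matrix()
    print("t %.2f tcp %s gap %.1f F %s M %s"%(s["clock"],np.round(p*1000,1),s["finger_gap"]*1000,np.round(s["contact_force"],1),np.round(s["moment"],2)),"jawyaw %.1f toolx %s q %s"%(np.degrees(np.arctan2(M[1,2],M[0,2])),np.round(M[:,0],3),np.round(s["joint_positions"],2)))
def turn_to(yaw_deg):
    """remaining rotation vector to have tool x straight down, jaw yaw given, in units of 0.5 rad"""
    s,p,R=pose();a=np.radians(yaw_deg)
    zx=np.array([np.cos(a),np.sin(a),0]);x=np.array([0,0,-1.]);T=np.stack([x,np.cross(zx,x),zx],1)
    return (Ro.from_matrix(T)*R.inv()).as_rotvec()/0.5
E
python3 - <<'E'
from h import *
info()
c=arm.camera("wrist");Rm,_=cv2.Rodrigues(np.array(c["rvec"],float));print("cam pos",-Rm.T@np.array(c["tvec"]).reshape(3),"axes",Rm.round(2))
E
```

```text
t 0.25 tcp [204.6 590.2 244.8] gap 85.1 F [ 0.2 -0.4 -0.4] M [ 0.03  0.04 -0.01] jawyaw 70.9 toolx [-0.001 -0.001 -1.   ] q [ 1.06  0.53  1.43 -0.    1.18 -0.18]
cam pos [0.13185397 0.61501706 0.37254314] axes [[ 0.33  0.94 -0.  ]
 [ 0.9  -0.31  0.3 ]
 [ 0.28 -0.1  -0.95]]
```

Run:
```python
from h import *
d=np.load("c0.npz")
im,hz=ortho([(d["A"],d["a"]),(d["B"],d["b"])],0.25,0.85,-0.4,0.4,0.8,0.001)
cv2.imwrite("pics/ortho1.png",im)
p=np.concatenate([d["A"].reshape(-1,3),d["B"].reshape(-1,3)]);p=p[np.isfinite(p[:,0])&(p[:,2]>.1)&(p[:,2]<.9)]
for x0 in np.arange(.4,1,.05):
    q=p[(p[:,0]>x0)&(p[:,0]<x0+.05)&(p[:,1]>-.15)&(p[:,1]<.6)]
    if len(q)>3: print(round(x0,2),len(q),"y",q[:,1].min().round(3),q[:,1].max().round(3),"z",q[:,2].min().round(3),q[:,2].max().round(3))
```

```text
0.5 1016 y 0.292 0.331 z 0.44 0.492
0.55 13071 y 0.197 0.39 z 0.158 0.495
0.6 12856 y 0.196 0.387 z 0.105 0.61
0.65 16308 y 0.165 0.389 z 0.1 0.611
0.7 17014 y -0.15 0.382 z 0.1 0.611
0.75 10382 y -0.15 0.353 z 0.1 0.61
0.8 9518 y 0.1 0.326 z 0.1 0.431
0.85 8490 y 0.085 0.278 z 0.1 0.48
0.9 9398 y 0.057 0.249 z 0.1 0.482
0.95 7067 y 0.034 0.218 z 0.1 0.481
```

View pics/ortho1.png

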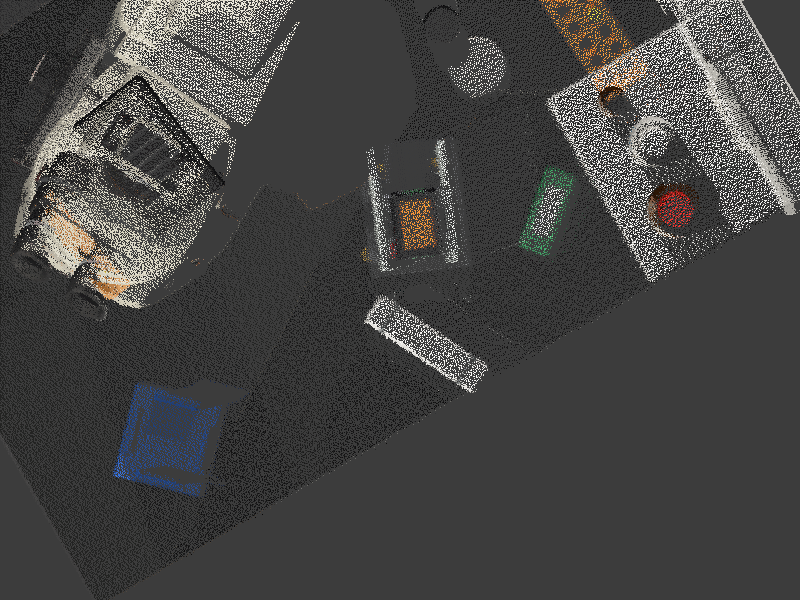

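```bash
python3 -m pendant '[[0,0,-0.2,0.45,-1,0.1,1],[0,0,-0.2,0.45,-1,0.1,1],[0,0,-0.2,0.45,-1,0.1,1],[0,0,-0.2,0.45,-1,0.1,1],[0,0,-0.2,0.45,-1,0.1,1],[0,0,-0.2,0.45,-1,0.1,1],[0,0,-0.2,0.45,-1,0.1,1],[0,0,-0.2,0.45,-1,0.1,1],[0,0,-0.2,0.45,-1,0.1,1],[0,0,-0.2,0.45,-1,0.1,1]]'; python3 -c "
from h import *
info()"
```

```text
clock: 1.13
tcp_pos: [0.3176, 0.3346, 0.2699]
orientation: [0.705, -0.07, 0.702, 0.071]
contact_force: [0.5, 0.5, 0.3]
finger_gap: 0.0852
t 1.13 tcp [317.6 334.6 269.9] gap 85.2 F [0.5 0.5 0.3] M [-0.01 -0.03 -0.03] jawyaw 11.4 toolx [ 0.003  0.002 -1.   ] q [0.57 0.27 1.8  0.   1.07 0.37]
```

```bash
python3 -m pendant '[[0,0,-0.17,0.4,-1,0.1,1],[0,0,-0.17,0.4,-1,0.1,1],[0,0,-0.17,0.4,-1,0.1,1],[0,0,-0.17,0.4,-1,0.1,1],[0,0,-0.17,0.4,-1,0.1,1],[0,0,-0.17,0.4,-1,0.1,1],[0,0,-0.17,0.4,-1,0.1,1],[0,0,-0.17,0.4,-1,0.1,1],[0,0,-0.17,0.4,-1,0.1,1],[0,0,-0.17,0.4,-1,0.1,1]]'; python3 -m pendant '[[0,0,0,0.6,-1,0,1],[0,0,0,0.6,-1,0,1],[0,0,0,0.6,-1,0,1],[0,0,0,0,0,0,1]]';python3 -c "
from h import *
info()
c=arm.camera('wrist');cv2.imwrite('pics/w1.png',c['img']);W=cloud(c);np.savez('w1.npz',W=W,im=c['img'])
im,hz=ortho([(W,c['img'])],0.25,0.85,-0.4,0.4,0.25,0.001);cv2.imwrite('pics/ow1.png',im)
"
```

```text
clock: 1.97
tcp_pos: [0.4206, 0.0716, 0.2982]
orientation: [0.668, 0.241, 0.662, -0.24]
contact_force: [0.2, 1.6, 0.0]
finger_gap: 0.0853
clock: 2.3
tcp_pos: [0.4697, -0.0119, 0.3]
orientation: [0.67, 0.244, 0.658, -0.243]
contact_force: [0.4, -0.2, 0.6]
finger_gap: 0.0851
t 2.30 tcp [469.7 -11.9 300. ] gap 85.1 F [ 0.4 -0.2  0.6] M [0.01 0.03 0.01] jawyaw -40.3 toolx [ 0.015 -0.005 -1.   ] q [-0.26  0.24  1.75 -0.    1.14  0.44]
```

View pics/w1.png

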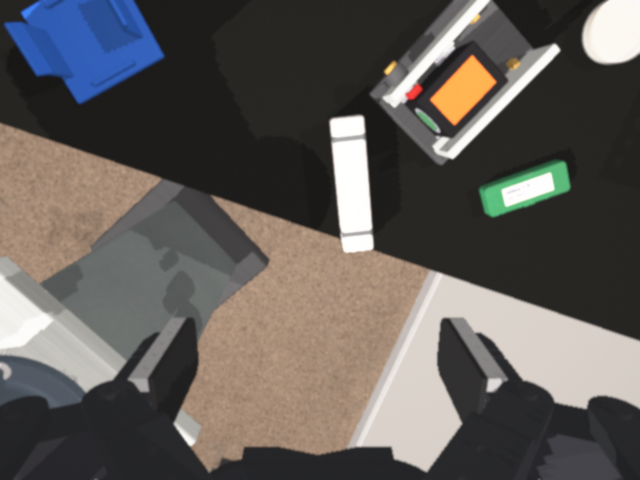

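View pics/ow1.png

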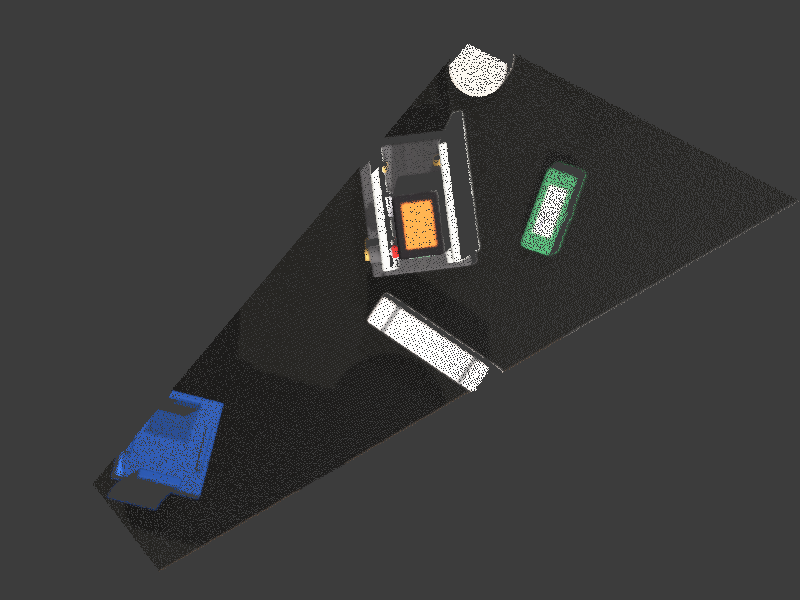

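```bash
cat > fit.py <<'E'
from h import *
def fits(W,im):
    p=W.reshape(-1,3);hsv=cv2.cvtColor(im,cv2.COLOR_BGR2HSV).reshape(-1,3).astype(int)
    def rect(name,x0,x1,y0,y1,z0,z1,e=True):
        m=(p[:,0]>x0)&(p[:,0]<x1)&(p[:,1]>y0)&(p[:,1]<y1)&(p[:,2]>z0)&(p[:,2]<z1)&e
        q=p[m]
        if len(q)<20: print(name,len(q));return q
        c,s,a=cv2.minAreaRect((q[:,:2]*1000).astype(np.float32)); print(name,len(q),"c",np.round(c,1),"s",np.round(s,1),"a",round(a,1),"z",np.round(np.median(q[:,2])*1000,1),"mean",np.round(q.mean(0)*1000,1))
        return q
    wh=(hsv[:,1]<60)&(hsv[:,2]>120)
    rect("block",.4,.575,-.12,.08,.033,.040,hsv[:,1]<80)
    rect("orange",.55,.7,-.06,.03,.055,.085,(hsv[:,0]>5)&(hsv[:,0]<22)&(hsv[:,1]>150))
    q=rect("walltops",.56,.73,-.08,.05,.058,.064,wh)
    rect("mailer",.57,.7,-.2,-.1,.012,.02)
    rect("cradle",.33,.48,.15,.3,.002,.1,(hsv[:,0]>100)&(hsv[:,0]<130)&(hsv[:,1]>120))
    return q
if __name__=="__main__":
    d=np.load("w1.npz");q=fits(d["W"],d["im"])
    # split walls
    a=np.radians(7.3);u=np.array([np.cos(a),np.sin(a)]);n=np.array([-u[1],u[0]])
    t=q[:,:2]@n;s=q[:,:2]@u;mid=t.mean()
    for g in (t>mid,t<=mid):
        k=np.polyfit(s[g],t[g],1);print("wall n",t[g].min(),t[g].max(),np.median(t[g]),"s",s[g].min(),s[g].max(),"dang",np.degrees(np.arctan(k[0])))
E
python3 fit.py
```

```text
block 4011 c [505.9 -28.6] s [129.3  30. ] a 56.0 z 34.9 mean [507.6 -25.9  34.9]
orange 2356 c [625.3 -19.1] s [48.3 32.1] a 7.3 z 68.1 mean [625.3 -18.7  68.1]
walltops 2251 c [643.5 -14.7] s [119.9  78.9] a 7.1 z 59.0 mean [640.3 -16.3  59.1]
mailer 2372 c [ 638.7 -149.1] s [32.5 84.7] a 69.6 z 13.4 mean [ 638.7 -148.7   13.4]
cradle 10491 c [410.9 230.7] s [88.4 96.7] a 75.1 z 5.4 mean [402.6 227.   12.2]
wall n -0.09680782602614144 -0.05671188796788764 -0.060895903389054484 s 0.5766613403153735 0.6796362248002312 dang 0.27936329303378554
wall n -0.13568728600273183 -0.09798762880836275 -0.13152122228164898 s 0.576360424064574 0.6962608842006471 dang -0.5646938544525872
```

```bash
python3 -c "
from h import *
print(turn_to(-34).round(3))"; python3 -m pendant '[[0.01,0.03,0.11,0.18,-0.08,-1,0.7],[0,0,0.11,0.18,-0.08,-1,0.7],[0,0,0,0.18,-0.08,-1,0.7],[0,0,0,0.18,-0.08,-1,0.7],[0,0,0,0.18,-0.08,-1,0.7],[0,0,0,0.18,-0.08,-1,0.7],[0,0,0,0.18,-0.08,-1,0.7],[0,0,0,0.18,-0.08,-1,0.7],[0,0,0,0,0,0,0.7]]';python3 -c "
from h import *
info();print(turn_to(-34).round(3))
c=arm.camera('wrist');cv2.imwrite('pics/w2.png',c['img']);from fit import fits
fits(cloud(c),c['img'])"
```

```text
[0.005 0.026 0.219]
clock: 3.1
tcp_pos: [0.5018, -0.0194, 0.0955]
orientation: [0.678, 0.205, 0.677, -0.202]
contact_force: [-0.6, 0.3, 0.4]
finger_gap: 0.0598
t 3.10 tcp [501.8 -19.4  95.5] gap 59.8 F [-0.6  0.3  0.4] M [0.03 0.03 0.04] jawyaw -33.5 toolx [ 0.003  0.004 -1.   ] q [-0.26  0.61  1.87  0.01  0.67  0.31]
[-0.009  0.005 -0.019]
block 14224 c [505.7 -28.7] s [129.8  29.9] a 56.0 z 35.0 mean [509.2 -23.4  34.9]
orange 9416 c [625.3 -19.4] s [47.5 32.2] a 7.1 z 68.2 mean [622.2 -17.7  68.2]
walltops 5832 c [620.2 -17.8] s [73.  79.2] a 7.1 z 59.0 mean [614.1  -7.1  59.1]
mailer 3342 c [ 616.8 -140.9] s [33.2 39.1] a 69.4 z 13.4 mean [ 617.2 -140.5   13.4]
cradle 0
```

View pics/w2.png

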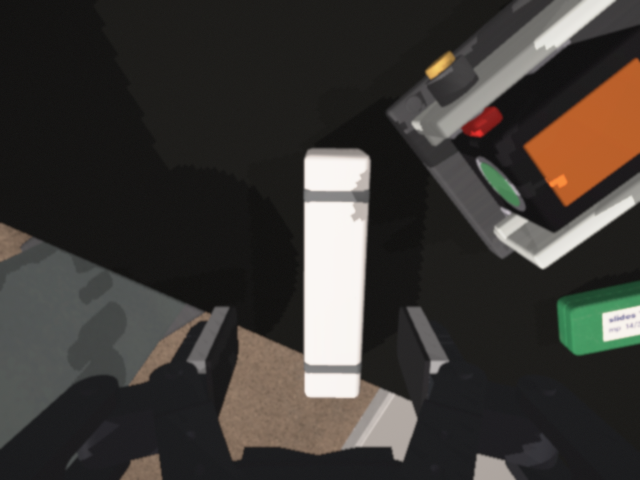

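```bash
python3 -m pendant '[[0,0,0,0.08,-0.19,-0.9,0.7],[0,0,0,0.08,-0.19,-0.9,0.7],[0,0,0,0,0,-0.8,0.7],[0,0,0,0,0,-0.4,0.7],[0,0,0,0,0,0,0.7]]'; python3 -c "
from h import *
info();print(turn_to(-34).round(3))"
```

```text
clock: 3.57
tcp_pos: [0.5089, -0.0264, 0.0279]
orientation: [0.682, 0.204, 0.673, -0.2]
contact_force: [-0.8, 0.1, 0.7]
finger_gap: 0.0597
t 3.57 tcp [508.9 -26.4  27.9] gap 59.7 F [-0.8  0.1  0.7] M [ 0.02 -0.04 -0.04] jawyaw -33.2 toolx [ 0.015  0.002 -1.   ] q [-0.27  0.74  1.88  0.01  0.51  0.29]
[-0.004  0.029 -0.028]
```

```bash
python3 -m pendant '[[0,0.03,-0.03,-0.12,-0.09,-0.32,0.7],[0,0,0,0,0,0,0.7],[0,0,0,0,0,0,0.2],[0,0,0,0,0,0,0.2],[0,0,0,0,0,0,0.2],[0,0,0,0,0,0,0.2],[0,0,0,0,0,0,0.2],[0,0,0,0,0,0,0.2]]' 100; python3 -c "
from h import *
info();print(turn_to(-34).round(3))"
```

```text
clock: 4.23
tcp_pos: [0.5082, -0.0284, 0.0262]
orientation: [0.678, 0.208, 0.674, -0.207]
contact_force: [0.3, -0.7, -0.7]
finger_gap: 0.028
t 4.23 tcp [508.2 -28.4  26.2] gap 28.0 F [ 0.3 -0.7 -0.7] M [ 0.03  0.03 -0.01] jawyaw -34.1 toolx [ 0.007 -0.001 -1.   ] q [-0.28  0.75  1.88  0.    0.51  0.32]
[0.001 0.013 0.003]
```

```bash
python3 -m pendant '[[0,0,0,0,0,0,0.6],[0,0,0,0,0,0,0.6],[0,0.01,0,-0.09,0,-0.3,0.6],[0,0,0,0,0,-0.2,0.6],[0,0,0,0,0,0,0.6]]'; python3 -c "
from h import *
info();print(turn_to(-34).round(3))"
```

```text
clock: 4.65
tcp_pos: [0.5064, -0.0287, 0.0131]
orientation: [0.677, 0.207, 0.675, -0.207]
contact_force: [-0.9, -0.1, 0.1]
finger_gap: 0.0513
t 4.65 tcp [506.4 -28.7  13.1] gap 51.3 F [-0.9 -0.1  0.1] M [-0.06 -0.05  0.07] jawyaw -34.1 toolx [ 0.003 -0.001 -1.   ] q [-0.28  0.77  1.88 -0.    0.49  0.32]
[0.002 0.006 0.003]
```

```bash
python3 -m pendant '[[0,0,0,0,0,0.3,0.6],[0,0,0,0,0,0,0.6],[0,0,0,0,0,0,0.6]]'; python3 -c "
from h import *
info();print(turn_to(-34).round(3))"
```

```text
clock: 4.9
tcp_pos: [0.5056, -0.0285, 0.0201]
orientation: [0.676, 0.207, 0.676, -0.207]
contact_force: [0.2, -0.3, 0.3]
finger_gap: 0.051
t 4.90 tcp [505.6 -28.5  20.1] gap 51.0 F [ 0.2 -0.3  0.3] M [-0.05  0.02 -0.02] jawyaw -34.1 toolx [ 0.001 -0.    -1.   ] q [-0.28  0.76  1.88 -0.    0.5   0.32]
[0.001 0.001 0.003]
```

```bash
python3 -m pendant '[[0,0,0,0,0,0,0.2],[0,0,0,0,0,0,0.2],[0,0,0,0,0,0,0.2],[0,0,0,0,0,0,0.2],[0,0,0,0,0,0,0.2],[0,0,0,0,0,0.6,0.2],[0,0,0,0,0,1,0.2],[0,0,0,0,0,1,0.2],[0,0,0,0,0,0,0.2]]' 100; python3 -c "
from h import *
info();print(turn_to(-34).round(3))
c=arm.camera('wrist');cv2.imwrite('pics/w3.png',c['img'])"
```

```text
clock: 5.65
tcp_pos: [0.5039, -0.0281, 0.0856]
orientation: [0.674, 0.207, 0.678, -0.207]
contact_force: [1.3, -0.1, -1.6]
finger_gap: 0.0286
t 5.65 tcp [503.9 -28.1  85.6] gap 28.6 F [ 1.3 -0.1 -1.6] M [-0.02 -0.02  0.03] jawyaw -34.1 toolx [-0.005  0.001 -1.   ] q [-0.28  0.63  1.86 -0.    0.66  0.32]
[-0.002 -0.01   0.003]
```

View pics/w3.png

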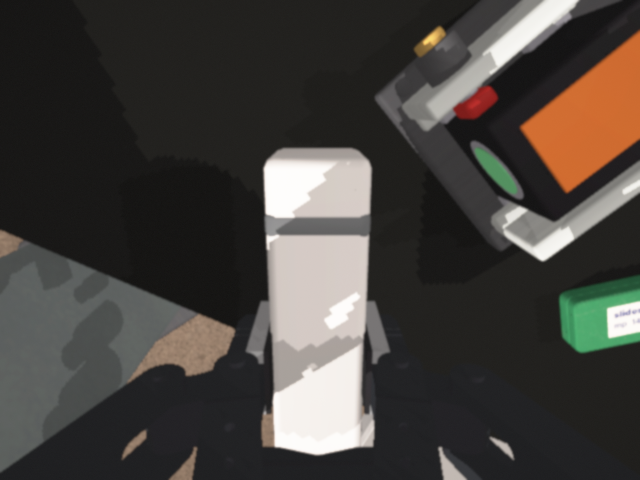

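```bash
python3 -m pendant '[[0,0,-0.24,0,0,0,0.2],[0,0,-0.24,0,-0.05,0,0.2],[0,0,-0.24,0,-0.05,0,0.2],[0,0,-0.24,0,-0.05,0,0.2],[0,0,-0.24,0,-0.05,0,0.2],[0,0,-0.24,0,0,0,0.2],[0,0,-0.24,0,0,0,0.2],[0,0,0,0,0,0,0.2]]'; python3 -c "
from h import *
info();print(turn_to(-82.8).round(3))
c=arm.camera('wrist');cv2.imwrite('pics/w4.png',c['img']);from fit import fits
fits(cloud(c),c['img'])"
```

```text
clock: 6.37
tcp_pos: [0.4975, -0.0316, 0.0757]
orientation: [0.517, 0.474, 0.531, -0.475]
contact_force: [0.0, -0.6, -0.3]
finger_gap: 0.0285
t 6.37 tcp [497.5 -31.6  75.7] gap 28.5 F [ 0.  -0.6 -0.3] M [-0.   -0.01 -0.03] jawyaw -84.3 toolx [-0.015  0.013 -1.   ] q [-0.29  0.65  1.87  0.01  0.64  1.17]
[-0.026 -0.031  0.051]
block 0
orange 913 c [603.2 -21.6] s [ 2.6 30.5] a 5.9 z 68.0 mean [603.1 -20.7  68. ]
walltops 3320 c [583.9 -22.5] s [44.8 78.7] a 5.6 z 59.1 mean [594.6 -20.3  59.1]
mailer 5157 c [ 613.8 -140.3] s [32.6 31.7] a 69.8 z 13.4 mean [ 612.3 -138.4   13.5]
cradle 0
```

View pics/w4.png

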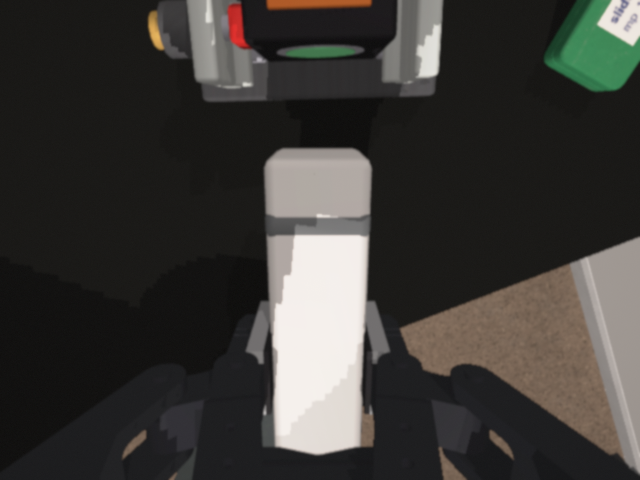

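```bash
cat >> h.py <<'E'
def dk(yaw=None):
    D=np.array([.6435,-.0147]);a=np.radians(7.2);u=np.array([np.cos(a),np.sin(a)]);n=np.array([-u[1],u[0]])
    s,p,R=pose();d=p[:2]-D
    print("dock s %.1f n %.1f z %.1f"%(d@u*1000,d@n*1000,p[2]*1000))
    info()
    if yaw is not None: print("turn",turn_to(yaw).round(3))
E
python3 -m pendant '[[-0.03,-0.03,0.05,0.3,-0.09,-0.7,0.2],[0,0,0,0,0,-0.5,0.2],[0,0,0,0,0,0,0.2],[0,0,0,0,0,0,0.2]]'; python3 -c "
from h import *
dk(-82.8)"
```

```text
clock: 6.75
tcp_pos: [0.5041, -0.0336, 0.0425]
orientation: [0.534, 0.462, 0.535, -0.464]
contact_force: [0.3, -0.4, -1.4]
finger_gap: 0.0286
dock s -140.7 n -1.3 z 42.5
t 6.75 tcp [504.1 -33.6  42.5] gap 28.6 F [ 0.3 -0.4 -1.4] M [0.   0.06 0.04] jawyaw -81.8 toolx [-0.003 -0.002 -1.   ] q [-0.29  0.71  1.87 -0.01  0.56  1.15]
turn [ 0.004 -0.006 -0.033]
```

```bash
python3 -m pendant '[[0,0,-0.033,0.15,0.015,0,0.2],[0,0,0,0.15,0.015,0,0.2],[0,0,0,0.15,0.015,0,0.2],[0,0,0,0.1,0.01,0,0.2],[0,0,0,0,0,0,0.2]]'; python3 -c "
from h import *
dk(-82.8)
c=arm.camera('wrist');cv2.imwrite('pics/w5.png',c['img'])"
```

```text
clock: 7.17
tcp_pos: [0.5198, -0.0322, 0.0438]
orientation: [0.531, 0.466, 0.531, -0.468]
contact_force: [0.9, -0.3, -1.8]
finger_gap: 0.0289
dock s -124.9 n -1.9 z 43.8
t 7.17 tcp [519.8 -32.2  43.8] gap 28.9 F [ 0.9 -0.3 -1.8] M [-0.02  0.01 -0.  ] jawyaw -82.7 toolx [-0.002 -0.002 -1.   ] q [-0.28  0.72  1.84 -0.    0.59  1.17]
turn [ 0.005 -0.003 -0.004]
```

View pics/w5.png

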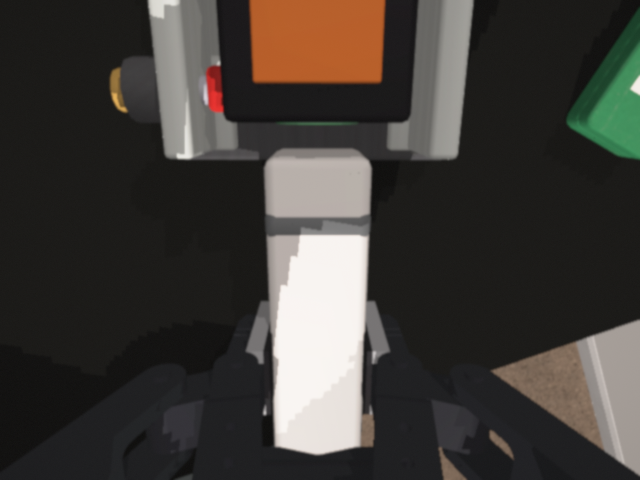

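```bash
python3 -m pendant '[[0,0,0,0.08,0.01,-0.02,0.2],[0,0,0,0.08,0.01,0,0.2],[0,0,0,0.08,0.01,0,0.2],[0,0,0,0.08,0.01,0,0.2],[0,0,0,0.08,0.01,0,0.2],[0,0,0,0.08,0.01,0,0.2]]'; python3 -c "
from h import *
dk(-82.8)"
```

```text
clock: 7.72
tcp_pos: [0.5291, -0.0303, 0.0436]
orientation: [0.529, 0.465, 0.533, -0.47]
contact_force: [-6.5, -3.1, 1.5]
finger_gap: 0.0284
dock s -115.4 n -1.1 z 43.6
t 7.72 tcp [529.1 -30.3  43.6] gap 28.4 F [-6.5 -3.1  1.5] M [-0.47  0.84 -0.17] jawyaw -82.7 toolx [-0.009 -0.001 -1.   ] q [-0.27  0.73  1.81 -0.01  0.62  1.18]
turn [ 0.003 -0.018 -0.004]
```

```bash
python3 -m pendant '[[0,0,0,0.08,0.008,0,0.2],[0,0,0,0.08,0.008,0,0.2],[0,0,0,0.08,0.008,0,0.2],[0,0,0,0.08,0.008,0,0.2],[0,0,0,0.08,0.008,0,0.2],[0,0,0,0.08,0.008,0,0.2]]'; python3 -c "
from h import *
dk(-82.8)"
```

```text
clock: 8.22
tcp_pos: [0.5285, -0.0283, 0.0425]
orientation: [0.52, 0.459, 0.542, -0.475]
contact_force: [-3.7, -2.2, 2.1]
finger_gap: 0.0284
dock s -115.8 n 0.9 z 42.5
t 8.22 tcp [528.5 -28.3  42.5] gap 28.4 F [-3.7 -2.2  2.1] M [-0.28  0.52 -0.03] jawyaw -82.7 toolx [-0.038  0.002 -0.999] q [-0.26  0.74  1.79 -0.01  0.66  1.19]
turn [-0.005 -0.077 -0.004]
```

```bash
python3 -m pendant '[[0,-0.08,0,0.1,-0.07,0,0.2],[0,-0.02,0,0.13,-0.01,0,0.2],[0,-0.02,0,0.15,0,0,0.2],[0,-0.02,0,0.16,0,0,0.2]]'; python3 -c "
from h import *
dk(-82.8)"
```

```text
clock: 8.55
tcp_pos: [0.5293, -0.0284, 0.0403]
orientation: [0.53, 0.47, 0.532, -0.464]
contact_force: [-7.6, -4.1, 3.1]
finger_gap: 0.0285
dock s -115.1 n 0.7 z 40.3
t 8.55 tcp [529.3 -28.4  40.3] gap 28.5 F [-7.6 -4.1  3.1] M [-0.65  1.29 -0.19] jawyaw -82.6 toolx [ 0.003  0.008 -1.   ] q [-0.27  0.73  1.82  0.02  0.59  1.16]
turn [-0.016  0.006 -0.006]
```

```bash
python3 -c "
from h import *
c=arm.camera('wrist');cv2.imwrite('pics/w6.png',c['img'])
c=arm.camera('scene');cv2.imwrite('pics/s6.png',cv2.resize(c['img'][190:340,190:390],(800,600),interpolation=cv2.INTER_CUBIC))"
```

```text
(no output)
```

View pics/w6.png

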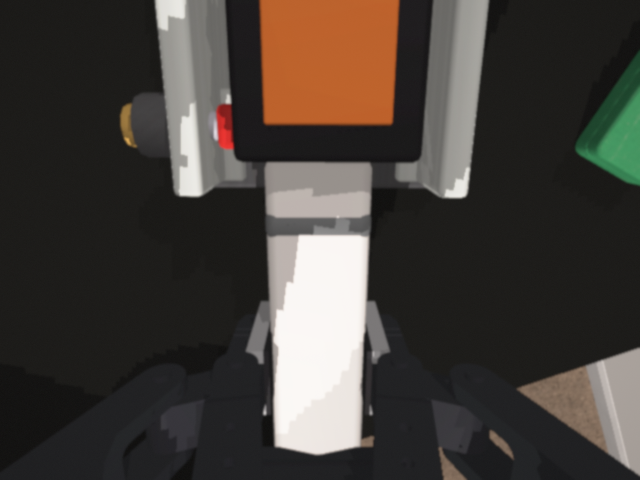

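View pics/s6.png

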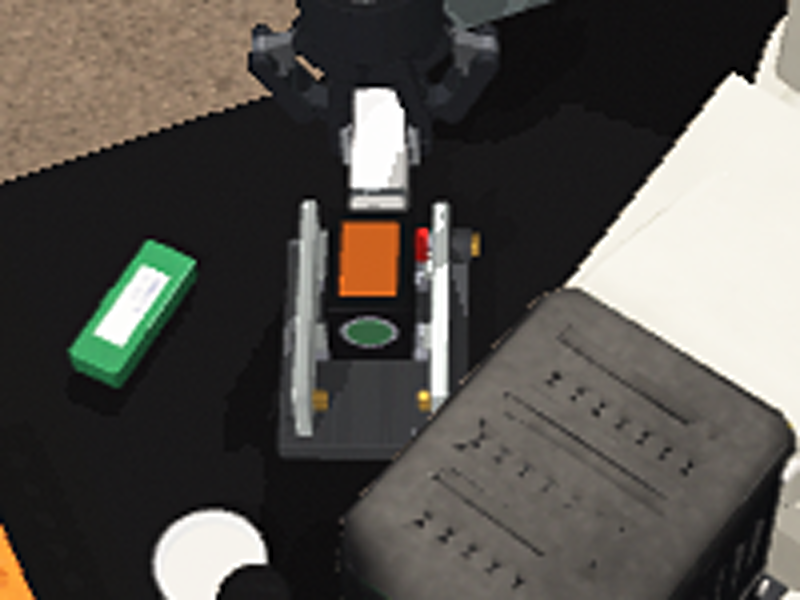

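```bash
python3 -m pendant '[[-0.02,0,0,0.18,-0.04,0.05,0.2],[-0.01,0,0,0.2,-0.03,0.03,0.2],[0,0,0,0.22,-0.02,0,0.2],[0,0,0,0.24,-0.02,0,0.2]]'; python3 -c "
from h import *
dk(-82.8)"
```

```text
clock: 8.98
tcp_pos: [0.529, -0.0278, 0.0403]
orientation: [0.519, 0.456, 0.544, -0.477]
contact_force: [-14.2, -3.9, 6.3]
finger_gap: 0.0288
dock s -115.3 n 1.3 z 40.3
t 8.98 tcp [529.  -27.8  40.3] gap 28.8 F [-14.2  -3.9   6.3] M [-0.44  1.46 -0.14] jawyaw -82.6 toolx [-0.047  0.001 -0.999] q [-0.26  0.74  1.78 -0.02  0.66  1.2 ]
turn [-0.002 -0.094 -0.008]
```

```bash
python3 -m pendant '[[0,-0.1,0,0,-0.06,0.2,0.2],[0,-0.06,0,0.08,-0.03,0.1,0.2],[0,-0.04,0,0.1,-0.02,0.02,0.2]]'; python3 -c "
from h import *
dk(-82.8)"
```

```text
clock: 9.23
tcp_pos: [0.5296, -0.0295, 0.047]
orientation: [0.542, 0.477, 0.52, -0.455]
contact_force: [-6.5, -1.0, -5.2]
finger_gap: 0.028
dock s -114.8 n -0.4 z 47.0
t 9.23 tcp [529.6 -29.5  47. ] gap 28.0 F [-6.5 -1.  -5.2] M [-0.27  1.41 -0.11] jawyaw -82.5 toolx [ 0.044  0.003 -0.999] q [-0.27  0.71  1.84  0.03  0.54  1.14]
turn [-0.007  0.089 -0.01 ]
```

```bash
python3 -m pendant '[[-0.01,0.08,0,0.1,-0.03,0,0.2],[0,0,0,0.15,-0.01,0,0.2],[0,-0.02,0,0.18,-0.01,0,0.2],[0,-0.02,0,0.2,0,0,0.2]]'; python3 -c "
from h import *
dk(-82.8)"
```

```text
clock: 9.57
tcp_pos: [0.5323, -0.0291, 0.0455]
orientation: [0.529, 0.466, 0.534, -0.467]
contact_force: [-13.3, -5.8, 5.5]
finger_gap: 0.0288
dock s -112.1 n -0.4 z 45.5
t 9.57 tcp [532.3 -29.1  45.5] gap 28.8 F [-13.3  -5.8   5.5] M [-0.89  1.6  -0.35] jawyaw -82.5 toolx [-0.006  0.003 -1.   ] q [-0.27  0.73  1.8   0.    0.62  1.17]
turn [-0.007 -0.012 -0.01 ]
```

```bash
python3 -m pendant '[[0,-0.03,-0.01,0.2,-0.02,0,0.2],[0,-0.03,0,0.2,-0.02,0,0.2],[0,-0.03,0,0.2,-0.01,0,0.2],[0,-0.03,0,0.2,0,0,0.2]]'; python3 -c "
from h import *
dk(-82.8)"
```

```text
clock: 9.9
tcp_pos: [0.5324, -0.0285, 0.0437]
orientation: [0.531, 0.472, 0.531, -0.462]
contact_force: [-12.9, -8.0, 5.2]
finger_gap: 0.0286
dock s -112.0 n 0.2 z 43.7
t 9.90 tcp [532.4 -28.5  43.7] gap 28.6 F [-12.9  -8.    5.2] M [-1.2   1.76 -0.37] jawyaw -82.6 toolx [ 0.01   0.011 -1.   ] q [-0.27  0.73  1.81  0.02  0.6   1.15]
turn [-0.021  0.02  -0.006]
```

```bash
python3 -m pendant '[[-0.02,-0.01,0,0.25,-0.05,0.03,0.2],[-0.01,-0.03,0,0.28,-0.04,0.03,0.2],[0,-0.04,0,0.3,-0.03,0.02,0.2],[0,-0.04,0,0.3,-0.03,0.02,0.2]]'; python3 -c "
from h import *
dk(-82.8)"
```

```text
clock: 10.23
tcp_pos: [0.5349, -0.0284, 0.0428]
orientation: [0.534, 0.471, 0.53, -0.462]
contact_force: [-13.3, -4.5, 4.1]
finger_gap: 0.0282
dock s -109.5 n 0.0 z 42.8
t 10.23 tcp [534.9 -28.4  42.8] gap 28.2 F [-13.3  -4.5   4.1] M [-0.75  1.94 -0.22] jawyaw -82.5 toolx [ 0.013  0.006 -1.   ] q [-0.27  0.73  1.81  0.02  0.59  1.16]
turn [-0.012  0.025 -0.011]
```

```bash
python3 -m pendant '[[-0.02,0.01,-0.01,0.28,-0.05,0.04,0.2],[-0.01,-0.02,0,0.28,-0.04,0.04,0.2],[0,-0.03,0,0.28,-0.03,0.04,0.2],[0,-0.03,0,0.28,-0.03,0.04,0.2],[0,-0.03,0,0.28,-0.03,0.04,0.2],[0,-0.03,0,0.28,-0.03,0.04,0.2]]'; python3 -c "
from h import *
dk(-82.8)"
```

```text
clock: 10.73
tcp_pos: [0.5397, -0.0281, 0.0431]
orientation: [0.529, 0.467, 0.534, -0.466]
contact_force: [-11.5, -2.9, 0.9]
finger_gap: 0.0287
dock s -104.6 n -0.3 z 43.1
t 10.73 tcp [539.7 -28.1  43.1] gap 28.7 F [-11.5  -2.9   0.9] M [-0.55  1.59 -0.12] jawyaw -82.5 toolx [-0.005  0.006 -1.   ] q [-0.26  0.74  1.78  0.01  0.63  1.17]
turn [-0.012 -0.011 -0.009]
```

```bash
python3 -m pendant '[[-0.02,-0.02,-0.01,0.28,-0.03,0.04,0.2],[-0.01,-0.03,0,0.28,-0.03,0.04,0.2],[0,-0.03,0,0.28,-0.03,0.04,0.2],[0,-0.03,0,0.25,-0.02,0.03,0.2]]'; python3 -c "
from h import *
dk(-82.8)"
```

```text
clock: 11.07
tcp_pos: [0.5427, -0.0275, 0.0428]
orientation: [0.53, 0.466, 0.532, -0.468]
contact_force: [-10.8, -4.6, 2.3]
finger_gap: 0.0283
dock s -101.6 n -0.1 z 42.8
t 11.07 tcp [542.7 -27.5  42.8] gap 28.3 F [-10.8  -4.6   2.3] M [-0.75  1.5  -0.22] jawyaw -82.7 toolx [-0.005  0.    -1.   ] q [-0.26  0.74  1.78 -0.    0.63  1.19]
turn [-0.    -0.009 -0.005]
```

```bash
python3 -m pendant '[[0,-0.02,-0.01,0.25,-0.05,0.03,0.2],[0,-0.03,0,0.25,-0.05,0.03,0.2],[0,-0.03,0,0.25,-0.04,0.03,0.2]]'; python3 -c "
from h import *
dk(-82.8)"
```

```text
clock: 11.32
tcp_pos: [0.5531, -0.0288, 0.0431]
orientation: [0.534, 0.473, 0.527, -0.462]
contact_force: [-2.1, 0.5, -2.0]
finger_gap: 0.0286
dock s -91.4 n -2.7 z 43.1
t 11.32 tcp [553.1 -28.8  43.1] gap 28.6 F [-2.1  0.5 -2. ] M [0.09 0.38 0.05] jawyaw -82.9 toolx [ 0.017  0.005 -1.   ] q [-0.26  0.74  1.76  0.02  0.62  1.17]
turn [-0.011  0.035  0.002]
```

Released; it jumped to about the stops. Hold and look.

```bash
python3 -m pendant '[[-0.01,0.02,0,0.05,0.03,0,0.2],[0,0,0,0.08,0.01,0,0.2],[0,0,0,0.05,0.01,0,0.2]]'; python3 -c "
from h import *
dk(-82.8)
c=arm.camera('wrist');cv2.imwrite('pics/w7.png',c['img'])
c=arm.camera('scene');cv2.imwrite('pics/s7.png',cv2.resize(c['img'][190:340,190:390],(800,600),interpolation=cv2.INTER_CUBIC))
from fit import fits
fits(cloud(c),c['img'])"
```

```text
clock: 11.57
tcp_pos: [0.5535, -0.028, 0.0429]
orientation: [0.529, 0.467, 0.532, -0.469]
contact_force: [-6.5, -2.9, 2.2]
finger_gap: 0.0288
dock s -91.0 n -1.9 z 42.9
t 11.57 tcp [553.5 -28.   42.9] gap 28.8 F [-6.5 -2.9  2.2] M [-0.38  0.8  -0.14] jawyaw -82.8 toolx [-0.004  0.    -1.   ] q [-0.25  0.74  1.75 -0.    0.65  1.19]
turn [-0.    -0.009  0.   ]
block 13
orange 290 c [650.  -14.3] s [47.5 31.6] a 8.9 z 70.0 mean [650.3 -14.4  70. ]
walltops 467 c [632.3 -15.1] s [148.5  78. ] a 7.7 z 60.5 mean [626.  -15.3  60.6]
mailer 452 c [ 639.4 -147.8] s [34.9 86.6] a 69.6 z 15.6 mean [ 640.3 -147.2   15.6]
cradle 0
```

View pics/w7.png

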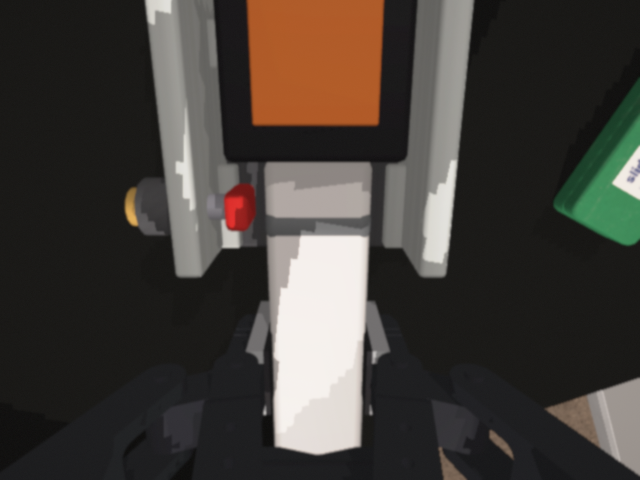

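View pics/s7.png

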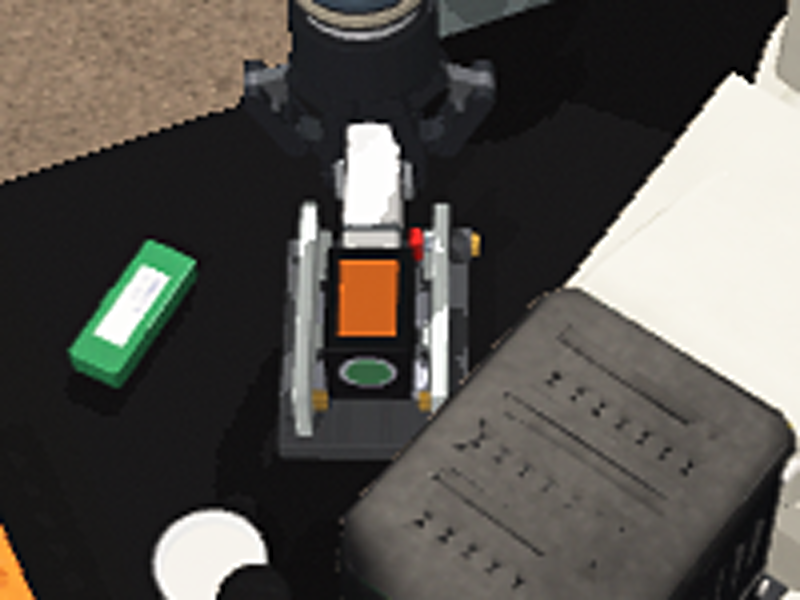

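```bash
python3 -m pendant '[[0,0,0,-0.3,-0.04,0,0.2],[0,0,0,-0.5,-0.06,0,0.2],[0,0,0,-0.6,-0.075,0,0.2],[0,0,0,-0.6,-0.075,0,0.2],[0,0,0,-0.3,-0.03,0,0.2],[0,0,0,0,0,0,0.2]]'; python3 -c "
from h import *
dk(-82.8)"
```

```text
clock: 12.17
tcp_pos: [0.5077, -0.0382, 0.0452]
orientation: [0.539, 0.472, 0.522, -0.464]
contact_force: [0.4, 0.1, -1.0]
finger_gap: 0.0282
dock s -137.7 n -6.3 z 45.2
t 12.17 tcp [507.7 -38.2  45.2] gap 28.2 F [ 0.4  0.1 -1. ] M [-0.03  0.11 -0.  ] jawyaw -82.9 toolx [ 0.026 -0.007 -1.   ] q [-0.3   0.71  1.88  0.    0.52  1.15]
turn [0.014 0.051 0.002]
```

```bash
python3 -m pendant '[[0.01,0.05,0.24,-0.1,0.05,0.1,0.2],[0,0,0.24,-0.05,0.05,0.06,0.2],[0,0,0.24,0,0.05,0.06,0.2],[0,0,0.24,0,0.05,0.06,0.2],[0,0,0.24,0,0.05,0.06,0.2],[0,0,0.24,0,0,0.06,0.2],[0,0,0.24,0,0,0,0.2],[0,0,0,0,0,0,0.2]]'; python3 -c "
from h import *
dk(-34)"
```

```text
clock: 12.83
tcp_pos: [0.5215, -0.0351, 0.0582]
orientation: [0.689, 0.203, 0.668, -0.196]
contact_force: [0.1, 0.1, -1.1]
finger_gap: 0.0288
dock s -123.6 n -4.9 z 58.2
t 12.83 tcp [521.5 -35.1  58.2] gap 28.8 F [ 0.1  0.1 -1.1] M [0.01 0.06 0.07] jawyaw -32.8 toolx [ 0.032  0.002 -0.999] q [-0.29  0.69  1.85  0.02  0.57  0.27]
turn [-0.003  0.063 -0.043]
```

```bash
python3 -m pendant '[[0,0.06,-0.04,-0.4,0.15,-0.4,0.2],[0,0,0,-0.25,0.1,-0.5,0.2],[0,0,0,0,0,-0.3,0.2],[0,0,0,0,0,0,0.2],[0,0,0,0,0,0,0.2]]'; python3 -c "
from h import *
dk(-34)"
```

```text
clock: 13.25
tcp_pos: [0.514, -0.0305, 0.0286]
orientation: [0.681, 0.212, 0.669, -0.21]
contact_force: [0.4, 0.3, -1.8]
finger_gap: 0.0282
dock s -130.4 n 0.5 z 28.6
t 13.25 tcp [514.  -30.5  28.6] gap 28.2 F [ 0.4  0.3 -1.8] M [ 0.02  0.06 -0.03] jawyaw -34.7 toolx [ 0.017 -0.003 -1.   ] q [-0.28  0.74  1.87  0.    0.51  0.32]
turn [0.006 0.034 0.025]
```

```bash
python3 -m pendant '[[0,0.035,0.02,-0.35,0.08,0,0.2],[0,0,0,0,0,-0.2,0.2],[0,0,0,0,0,-0.1,0.2],[0,0,0,0,0,0,0.2]]'; python3 -c "
from h import *
dk(-34)"
```

```text
clock: 13.58
tcp_pos: [0.507, -0.0291, 0.0217]
orientation: [0.677, 0.207, 0.675, -0.209]
contact_force: [0.1, 0.6, -2.0]
finger_gap: 0.0287
dock s -137.2 n 2.9 z 21.7
t 13.58 tcp [507.  -29.1  21.7] gap 28.7 F [ 0.1  0.6 -2. ] M [ 0.02  0.04 -0.01] jawyaw -34.2 toolx [ 0.003 -0.004 -1.   ] q [-0.28  0.76  1.88 -0.01  0.51  0.33]
turn [0.008 0.005 0.007]
```

```bash
python3 -m pendant '[[0.01,0,0,0,0,-0.08,0.2],[0,0,0,0,0,-0.06,0.2],[0,0,0,0,0,0,0.2]]'; python3 -c "
from h import *
dk(-34)"
```

```text
clock: 13.83
tcp_pos: [0.5075, -0.0291, 0.0217]
orientation: [0.677, 0.209, 0.674, -0.207]
contact_force: [0.8, -0.9, -2.4]
finger_gap: 0.0285
dock s -136.7 n 2.7 z 21.7
t 13.83 tcp [507.5 -29.1  21.7] gap 28.5 F [ 0.8 -0.9 -2.4] M [-0.   -0.   -0.01] jawyaw -34.2 toolx [ 0.005  0.001 -1.   ] q [-0.28  0.76  1.88  0.    0.51  0.31]
turn [-0.002  0.009  0.007]
```

```bash
python3 -m pendant '[[0,0.01,0,0,0,-0.14,0.2],[0,0,0,0,0,-0.12,0.2]]'; python3 -c "
from h import *
dk(-34)"
```

```text
clock: 14.0
tcp_pos: [0.5078, -0.0292, 0.0208]
orientation: [0.676, 0.208, 0.675, -0.208]
contact_force: [-5.6, 1.6, 34.2]
finger_gap: 0.0286
dock s -136.4 n 2.6 z 20.8
t 14.00 tcp [507.8 -29.2  20.8] gap 28.6 F [-5.6  1.6 34.2] M [0.21 1.1  0.  ] jawyaw -34.2 toolx [ 0.002  0.    -1.   ] q [-0.28  0.76  1.87  0.    0.51  0.32]
turn [-0.001  0.003  0.007]
```

Down on the desk. Release.

```bash
python3 -m pendant '[[0,0,0,0,0,0.02,0.2],[0,0,0,0,0,0,0.75],[0,0,0,0,0,0,0.75],[0,0,0,0,0,0,0.75],[0,0,0,0,0,0,0.75],[0,0,0,0,0,0.5,0.75],[0,0,0,0,0,1,0.75],[0,0,0,0,0,1,1]]' 60; python3 -m pendant '[[0,0,0,0,0,1,1],[0,0,0,0.1,0,1,1],[0,0,0.15,0.2,0,1,1],[0,0,0.2,0.2,0,1,1],[0,0,0.2,0.2,0,0.8,1],[0,0,0.2,0.2,0,0.4,1],[0,0,0.2,0,0,0,1],[0,0,0,0,0,0,1]]';python3 -c "
from h import *
dk(7.2)
c=arm.camera('wrist');cv2.imwrite('pics/w8.png',c['img']);W=cloud(c);np.savez('w8.npz',W=W,im=c['img'])
from fit import fits
fits(W,c['img'])"
```

```text
clock: 14.67
tcp_pos: [0.5058, -0.0291, 0.0813]
orientation: [0.673, 0.209, 0.678, -0.208]
contact_force: [0.2, -0.5, 0.6]
finger_gap: 0.0743
clock: 15.33
tcp_pos: [0.5291, -0.0291, 0.2188]
orientation: [0.704, 0.034, 0.708, -0.038]
contact_force: [-0.5, 0.2, 0.0]
finger_gap: 0.0857
dock s -115.3 n 0.1 z 218.8
t 15.33 tcp [529.1 -29.1 218.8] gap 85.7 F [-0.5  0.2  0. ] M [ 0.01  0.04 -0.02] jawyaw -5.8 toolx [-0.007 -0.004 -1.   ] q [-0.26  0.44  1.69 -0.01  1.01 -0.16]
turn [ 0.01  -0.012  0.454]
block 5998 c [508.7 -29.1] s [129.4  30. ] a 55.7 z 34.9 mean [510.5 -26.1  34.9]
orange 3245 c [649.7 -16.1] s [48.2 32.6] a 6.8 z 68.1 mean [649.3 -15.5  68.1]
walltops 3449 c [643.3 -14.5] s [119.6  78.9] a 7.3 z 59.0 mean [643.6 -10.8  59.1]
mailer 1717 c [ 638.8 -148.7] s [32.2 84.5] a 70.6 z 13.3 mean [ 632.4 -142.7   13.3]
cradle 0
```

View pics/w8.png

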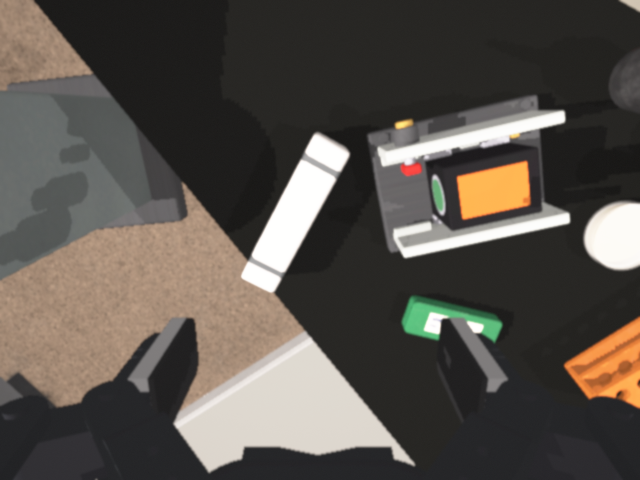

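```bash
python3 -c "
from h import *
d=np.load('w8.npz');W=d['W'];q=W[50:110,605:640].reshape(-1,3);q=q[q[:,2]>.01]
print(len(q),q.min(0),q.max(0),np.median(q,0))
print(W[80,612:640:4].round(3))
q=W[0:15,615:640].reshape(-1,3);print(np.nanmedian(q,0))"
```

```text
1488 [0.74969987 0.02523139 0.01353397] [0.76587782 0.06578883 0.04570044] [0.7539632  0.0448552  0.03288792]
[[0.753 0.047 0.019]
 [0.751 0.047 0.026]
 [0.751 0.046 0.031]
 [0.751 0.046 0.035]
 [0.752 0.046 0.037]
 [0.752 0.046 0.041]
 [0.754 0.045 0.042]]
[ 0.76926035  0.09671772 -0.0014463 ]
```

```bash
python3 -m pendant '[[0,0,0.15,0.7,0.1,-0.4,1],[0,0,0.15,0.9,0.1,-0.6,1],[0,0,0.15,0.9,0.1,-0.6,1],[0,0,0,0.9,0.1,-0.6,1],[0,0,0,0.9,0.1,-0.6,1],[0,0,0,0.3,0,-0.4,1],[0,0,0,0,0,0,1],[0,0,0,0,0,0,1]]';python3 -c "
from h import *
dk(7.2)
c=arm.camera('wrist');cv2.imwrite('pics/w9.png',c['img']);W=cloud(c)
from fit import fits
fits(W,c['img'])"
```

```text
clock: 16.05
tcp_pos: [0.643, -0.0152, 0.1268]
orientation: [0.699, -0.039, 0.713, 0.038]
contact_force: [0.2, 0.0, -0.4]
finger_gap: 0.0854
dock s -0.6 n -0.5 z 126.8
t 16.05 tcp [643.  -15.2 126.8] gap 85.4 F [ 0.2  0.  -0.4] M [-0.   -0.01  0.01] jawyaw 6.2 toolx [-0.02  -0.003 -1.   ] q [-0.19  0.7   1.47 -0.01  0.99 -0.3 ]
turn [ 0.006 -0.041  0.035]
block 10830 c [508.7 -29.4] s [130.3  30. ] a 55.8 z 34.9 mean [511.6 -25.4  34.9]
orange 5807 c [649.5 -16.5] s [47.6 32.5] a 7.4 z 68.2 mean [649.3 -15.4  68.1]
walltops 6309 c [643.3 -14.7] s [119.4  79.2] a 7.3 z 59.0 mean [643.4  -9.5  59. ]
mailer 4221 c [ 638.5 -148.7] s [33.  83.9] a 70.2 z 13.4 mean [ 637.3 -147.5   13.4]
cradle 0
```

View pics/w9.png

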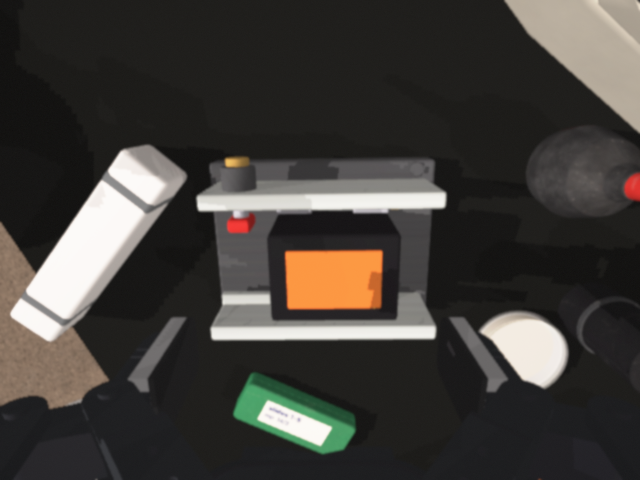

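```bash
python3 -m pendant '[[0,-0.04,0.035,0.3,-0.03,-0.3,1],[0,0,0,0,0,-0.4,1],[0,0,0,0,0,-0.2,1],[0,0,0,0,0,0,1],[0,0,0,0,0,0,1]]';python3 -c "
from h import *
dk(7.2)"
```

```text
clock: 16.52
tcp_pos: [0.646, -0.0162, 0.1048]
orientation: [0.704, -0.044, 0.707, 0.042]
contact_force: [0.4, -0.2, 0.1]
finger_gap: 0.0853
dock s 2.3 n -1.8 z 104.8
t 16.52 tcp [646.  -16.2 104.8] gap 85.3 F [ 0.4 -0.2  0.1] M [ 0.02  0.03 -0.03] jawyaw 6.9 toolx [-0.004 -0.003 -1.   ] q [-0.2   0.73  1.48 -0.    0.93 -0.31]
turn [ 0.005 -0.008  0.009]
```

```bash
python3 -m pendant '[[0,0,0.01,0.2,0,-0.5,1],[0,0,0,0.05,0,-0.7,1],[0,0,0,0.03,0,-0.6,1],[0,0,0,0,0,0,1],[0,0,0,0,0,0,1]]';python3 -c "
from h import *
dk(7.2)"
```

```text
clock: 16.93
tcp_pos: [0.6551, -0.0166, 0.0594]
orientation: [0.706, -0.046, 0.706, 0.043]
contact_force: [0.3, 0.0, 0.4]
finger_gap: 0.0855
dock s 11.3 n -3.3 z 59.4
t 16.93 tcp [655.1 -16.6  59.4] gap 85.5 F [0.3 0.  0.4] M [-0.03 -0.03 -0.04] jawyaw 7.2 toolx [ 0.001 -0.004 -1.   ] q [-0.19  0.8   1.48 -0.    0.86 -0.32]
turn [0.007 0.001 0.   ]
```

```bash
python3 -m pendant '[[0,0,0,-0.2,0.05,0,1],[0,0,0,0,0,-0.4,1],[0,0,0,-0.05,0,-0.3,1],[0,0,0,0,0,0,1],[0,0,0,0,0,0,1]]';python3 -c "
from h import *
dk(7.2)"
```

```text
clock: 17.35
tcp_pos: [0.6493, -0.0152, 0.0423]
orientation: [0.707, -0.046, 0.704, 0.043]
contact_force: [0.1, -0.5, -0.8]
finger_gap: 0.085
dock s 5.7 n -1.3 z 42.3
t 17.35 tcp [649.3 -15.2  42.3] gap 85.0 F [ 0.1 -0.5 -0.8] M [ 0.07  0.03 -0.01] jawyaw 7.2 toolx [ 0.004 -0.004 -1.   ] q [-0.19  0.82  1.5  -0.    0.82 -0.32]
turn [ 0.008  0.007 -0.   ]
```

Well centred. Close and lift.

```bash
python3 -m pendant '[[0,0,0,0,0,0,0.6],[0,0,0,0,0,0,0.6],[0,0,0,0,0,0,0.6],[0,0,0,0,0,0,0.6],[0,0,0,0,0,0,0.6],[0,0,0,0,0,0,0.6]]' 50;python3 -c "
from h import *
dk(7.2)"
```

```text
clock: 17.85
tcp_pos: [0.6497, -0.0152, 0.0427]
orientation: [0.707, -0.046, 0.704, 0.043]
contact_force: [-0.2, 0.5, -1.2]
finger_gap: 0.0633
dock s 6.1 n -1.3 z 42.7
t 17.85 tcp [649.7 -15.2  42.7] gap 63.3 F [-0.2  0.5 -1.2] M [ 0.03  0.03 -0.01] jawyaw 7.2 toolx [ 0.005 -0.004 -1.   ] q [-0.19  0.82  1.5  -0.    0.82 -0.32]
turn [ 0.009  0.01  -0.   ]
```

```bash
python3 -m pendant '[[0,0,0,0,0,0.2,0.5],[0,0,0,0,0,0.4,0.5],[0,0,0,0,0,0.6,0.5],[0,0,0,0,0,0.8,0.5],[0,0,0,0,0,0.8,0.5],[0,0,0,0,0,0.8,0.5],[0,0,0,0,0,0.6,0.5],[0,0,0,0,0,0,0.5]]';python3 -c "
from h import *
dk(7.2)
c=arm.camera('wrist');cv2.imwrite('pics/w10.png',c['img'])"
```

```text
clock: 18.52
tcp_pos: [0.6452, -0.0146, 0.1521]
orientation: [0.704, -0.045, 0.707, 0.044]
contact_force: [0.2, -0.5, -2.7]
finger_gap: 0.0632
dock s 1.7 n -0.1 z 152.1
t 18.52 tcp [645.2 -14.6 152.1] gap 63.2 F [ 0.2 -0.5 -2.7] M [-0.03 -0.05  0.01] jawyaw 7.2 toolx [-0.004 -0.003 -1.   ] q [-0.19  0.66  1.46 -0.    1.02 -0.32]
turn [ 0.005 -0.009 -0.   ]
```

View pics/w10.png

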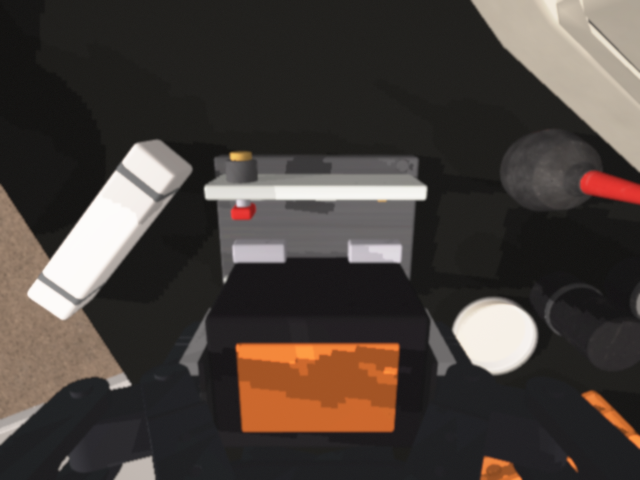

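```bash
python3 -m pendant '[[0,0,0,-0.6,0.2,0,0.5],[0,0,-0.1,-0.9,0.45,0,0.5],[0,0,-0.1,-0.9,0.55,0,0.5],[0,0,-0.1,-0.9,0.6,0,0.5],[0,0,-0.1,-0.9,0.6,0,0.5],[0,0,-0.1,-0.9,0.6,0,0.5],[0,0,-0.1,-0.9,0.6,-0.2,0.5],[0,0,-0.1,-0.7,0.5,-0.4,0.5],[0,0,-0.05,-0.3,0.2,-0.5,0.5],[0,0,0,0,0,-0.2,0.5]]';python3 -c "
from h import *
dk(-14.5)"
```

```text
clock: 19.4
tcp_pos: [0.4554, 0.0951, 0.1122]
orientation: [0.694, 0.094, 0.707, -0.098]
contact_force: [-1.1, 0.0, -2.6]
finger_gap: 0.0635
dock s -172.8 n 132.5 z 112.2
t 19.40 tcp [455.4  95.1 112.2] gap 63.5 F [-1.1  0.  -2.6] M [0.   0.03 0.02] jawyaw -15.6 toolx [-0.018 -0.003 -1.   ] q [-0.03  0.55  1.93 -0.01  0.67  0.24]
turn [ 0.005 -0.035  0.037]
```

```bash
python3 -m pendant '[[0,-0.035,0.03,0,0,-0.5,0.5],[0,0,0,0,0,-0.8,0.5],[0,0,0,0,0,-0.8,0.5],[0,0,0,0,0,-0.5,0.5],[0,0,0,0,0,-0.2,0.5],[0,0,0,0,0,0,0.5]]';python3 -c "
from h import *
dk(-14.5)"
```

```text
clock: 19.9
tcp_pos: [0.4585, 0.094, 0.037]
orientation: [0.703, 0.087, 0.701, -0.089]
contact_force: [-0.1, 0.0, -2.7]
finger_gap: 0.0633
dock s -169.9 n 131.1 z 37.0
t 19.90 tcp [458.5  94.   37. ] gap 63.3 F [-0.1  0.  -2.7] M [-0.04  0.02  0.01] jawyaw -14.4 toolx [ 0.002 -0.003 -1.   ] q [-0.04  0.71  1.97 -0.01  0.46  0.22]
turn [ 0.007  0.005 -0.005]
```

```bash
python3 -m pendant '[[0,0,0,0,0,-0.25,0.5],[0,0,0,0,0,-0.15,0.5],[0,0,0,0,0,0,0.5]]';python3 -c "
from h import *
dk(-14.5)"
```

```text
clock: 20.15
tcp_pos: [0.4608, 0.0934, 0.0268]
orientation: [0.704, 0.087, 0.699, -0.089]
contact_force: [-0.0, 0.6, -3.2]
finger_gap: 0.0637
dock s -167.7 n 130.1 z 26.8
t 20.15 tcp [460.8  93.4  26.8] gap 63.7 F [-0.   0.6 -3.2] M [0.01 0.02 0.07] jawyaw -14.4 toolx [ 0.005 -0.003 -1.   ] q [-0.04  0.73  1.97 -0.01  0.43  0.22]
turn [ 0.007  0.011 -0.005]
```

```bash
python3 -m pendant '[[0,0.01,0,0,0,-0.1,0.5],[0,0,0,0,0,-0.08,0.5]]';python3 -c "
from h import *
dk(-14.5)"
```

```text
clock: 20.32
tcp_pos: [0.461, 0.0934, 0.0265]
orientation: [0.703, 0.087, 0.701, -0.089]
contact_force: [-2.5, 0.3, 12.2]
finger_gap: 0.0634
dock s -167.5 n 130.1 z 26.5
t 20.32 tcp [461.   93.4  26.5] gap 63.4 F [-2.5  0.3 12.2] M [-0.22  0.61 -0.13] jawyaw -14.3 toolx [ 0.002 -0.004 -1.   ] q [-0.04  0.73  1.97 -0.01  0.44  0.22]
turn [ 0.007  0.005 -0.006]
```

Standing on the desk. Open fully, hold, and rise.

```bash
python3 -m pendant '[[0,0,0,0,0,0.03,1],[0,0,0,0,0,0,1],[0,0,0,0,0,0,1],[0,0,0,0,0,0,1],[0,0,0,0,0,0,1],[0,0,0,0,0,0.3,1],[0,0,0,0,0,0.6,1],[0,0,0,0,0,1,1],[0,0,0,0,0,1,1],[0,0,0,0,0,0.6,1]]';python3 -c "
from h import *
dk(75.5)
c=arm.camera('wrist');cv2.imwrite('pics/w11.png',c['img']);W=cloud(c);np.savez('w11.npz',W=W,im=c['img'])
p=W.reshape(-1,3);h=cv2.cvtColor(c['img'],cv2.COLOR_BGR2HSV).reshape(-1,3).astype(int)
m=(p[:,2]>.045)&(p[:,2]<.058)&(p[:,0]>.4)&(p[:,0]<.53)&(p[:,1]>.03)&(p[:,1]<.16)
for e in (True,(h[:,0]>5)&(h[:,0]<22)&(h[:,1]>150)):
  q=p[m&e];print(cv2.minAreaRect((q[:,:2]*1000).astype(np.float32)),np.median(q[:,2]),len(q))"
```

```text
clock: 21.15
tcp_pos: [0.461, 0.0932, 0.1187]
orientation: [0.702, 0.087, 0.701, -0.089]
contact_force: [-0.2, -0.3, 0.3]
finger_gap: 0.0855
dock s -167.5 n 129.9 z 118.7
t 21.15 tcp [461.   93.2 118.7] gap 85.5 F [-0.2 -0.3  0.3] M [ 0.02 -0.03  0.03] jawyaw -14.3 toolx [ 0.001 -0.004 -1.   ] q [-0.04  0.54  1.93 -0.01  0.67  0.22]
turn [0.005 0.007 3.135]
((460.8776550292969, 93.2688980102539), (46.43672180175781, 64.19335174560547), 75.79557800292969) 0.051521268300563465 10831
((460.52996826171875, 92.50444030761719), (32.28997039794922, 47.481346130371094), 75.706298828125) 0.052083319181415455 2128
```

View pics/w11.png

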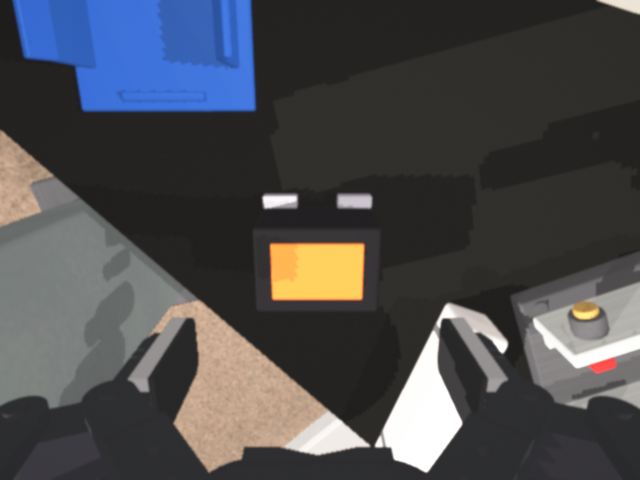

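```bash
python3 -m pendant '[[0,0,0.24,0,0,0,1],[0,0,0.24,0,0,0,1],[0,0,0.24,0,0,0,1],[0,0,0.24,0,0,0,1],[0,0,0.24,0,0,0,1],[0,0,0.24,0,0,0,1],[0,0,0.24,0,0,0,1],[0,0,0.24,0,0,0,1],[0,0,0.24,0,0,0,1],[0,0,0.24,0,0,0,1]]';python3 -m pendant '[[0,0,0.24,0,0,0,1],[0,0,0.24,0,0,0,1],[0,0,0.2,0,0,0,1],[0,0,0,0,0,0,1],[0,0,0,0,0,0,1]]';python3 -c "
from h import *
dk(75.8)
c=arm.camera('wrist');cv2.imwrite('pics/w12.png',c['img']);W=cloud(c)
p=W.reshape(-1,3);h=cv2.cvtColor(c['img'],cv2.COLOR_BGR2HSV).reshape(-1,3).astype(int)
m=(p[:,2]>.045)&(p[:,2]<.058)&(p[:,0]>.4)&(p[:,0]<.53)&(p[:,1]>.03)&(p[:,1]<.16)
for e in (True,(h[:,0]>5)&(h[:,0]<22)&(h[:,1]>150)):
  q=p[m&e];print(cv2.minAreaRect((q[:,:2]*1000).astype(np.float32)),np.median(q[:,2]),len(q))"
```

```text
clock: 22.03
tcp_pos: [0.4618, 0.0934, 0.1233]
orientation: [0.624, -0.337, 0.617, 0.34]
contact_force: [-0.8, -0.4, 0.2]
finger_gap: 0.0855
clock: 22.45
tcp_pos: [0.4604, 0.0934, 0.1225]
orientation: [0.553, -0.44, 0.549, 0.446]
contact_force: [-0.5, 0.4, -0.5]
finger_gap: 0.0857
dock s -168.1 n 130.2 z 122.5
t 22.45 tcp [460.4  93.4 122.5] gap 85.7 F [-0.5  0.4 -0.5] M [-0.02 -0.   -0.  ] jawyaw 77.6 toolx [ 0.    0.01 -1.  ] q [-0.04  0.53  1.93  0.02  0.68 -1.41]
turn [-0.02   0.    -0.062]
((460.15875244140625, 93.02965545654297), (46.17005920410156, 64.2368392944336), 75.65876007080078) 0.051541794284085486 10391
((460.98272705078125, 92.72489929199219), (31.191547393798828, 48.25816345214844), 75.68567657470703) 0.05215941212011187 5183
```

View pics/w12.png

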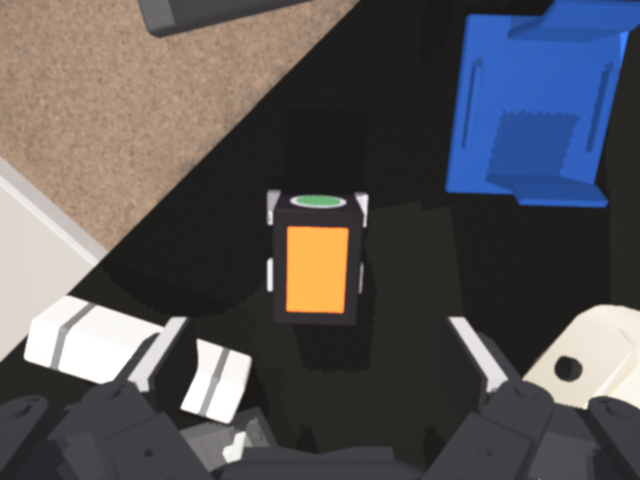

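```bash
python3 -m pendant '[[-0.02,0,-0.06,0.02,0,-0.5,1],[0,0,0,0,0,-0.8,1],[0,0,0,0,0,-0.8,1],[0,0,0,0,0,-0.5,1],[0,0,0,0,0,0,1],[0,0,0,0,0,0,1]]';python3 -c "
from h import *
dk(75.7)"
```

```text
clock: 23.0
tcp_pos: [0.4624, 0.0934, 0.0563]
orientation: [0.562, -0.432, 0.56, 0.43]
contact_force: [-0.4, 0.3, -0.2]
finger_gap: 0.0854
dock s -166.1 n 129.9 z 56.3
t 23.00 tcp [462.4  93.4  56.3] gap 85.4 F [-0.4  0.3 -0.2] M [-0.01  0.01 -0.05] jawyaw 75.1 toolx [ 0.005 -0.001 -1.   ] q [-0.04  0.67  1.96 -0.    0.51 -1.35]
turn [0.002 0.01  0.022]
```

```bash
python3 -m pendant '[[0,0.01,0.02,-0.05,0,-0.5,1],[0,0,0,-0.05,0,-0.35,1],[0,0,0,0,0,0,1],[0,0,0,0,0,0,1]]';python3 -c "
from h import *
dk(75.7)"
```

```text
clock: 23.33
tcp_pos: [0.4614, 0.0934, 0.0364]
orientation: [0.56, -0.434, 0.558, 0.432]
contact_force: [-0.2, 0.8, 0.7]
finger_gap: 0.0858
dock s -167.2 n 130.1 z 36.4
t 23.33 tcp [461.4  93.4  36.4] gap 85.8 F [-0.2  0.8  0.7] M [ 0.03 -0.04  0.04] jawyaw 75.5 toolx [ 0.004 -0.001 -1.   ] q [-0.04  0.71  1.97 -0.    0.46 -1.35]
turn [0.002 0.008 0.008]
```

Good height; grip and lift.

```bash
python3 -m pendant '[[0,0.01,0,0,0,0,0.4],[0,0,0,0,0,0,0.4],[0,0,0,0,0,0,0.4],[0,0,0,0,0,0,0.4],[0,0,0,0,0,0,0.4],[0,0,0,0,0,0,0.4],[0,0,0,0,0,0,0.4]]' 50;python3 -c "
from h import *
dk(75.7)"; python3 -m pendant '[[0,0,0,0,0,0.2,0.4],[0,0,0,0,0,0.5,0.4],[0,0,0,0,0,0.8,0.4],[0,0,0,0,0,0.8,0.4],[0,0,0,0,0,0.6,0.4],[0,0,0,0,0,0,0.4]]';python3 -c "
from h import *
dk(75.7)
c=arm.camera('wrist');cv2.imwrite('pics/w13.png',c['img']);W=cloud(c);np.savez('w13.npz',W=W,im=c['img'])
from fit import fits
fits(W,c['img'])"
```

```text
clock: 23.92
tcp_pos: [0.4624, 0.0934, 0.0388]
orientation: [0.56, -0.433, 0.559, 0.432]
contact_force: [0.6, -0.5, -2.8]
finger_gap: 0.0455
dock s -166.1 n 130.0 z 38.8
t 23.92 tcp [462.4  93.4  38.8] gap 45.5 F [ 0.6 -0.5 -2.8] M [-0.   -0.02 -0.03] jawyaw 75.4 toolx [ 0.002 -0.001 -1.   ] q [-0.04  0.7   1.96 -0.    0.47 -1.35]
turn [0.002 0.004 0.01 ]
clock: 24.42
tcp_pos: [0.4594, 0.0935, 0.1128]
orientation: [0.558, -0.431, 0.561, 0.434]
contact_force: [-0.0, -0.9, -2.9]
finger_gap: 0.0451
dock s -169.1 n 130.4 z 112.8
t 24.42 tcp [459.4  93.5 112.8] gap 45.1 F [-0.  -0.9 -2.9] M [-0.01 -0.05 -0.05] jawyaw 75.4 toolx [-0.006 -0.001 -1.   ] q [-0.04  0.55  1.93 -0.    0.66 -1.35]
turn [ 0.001 -0.012  0.011]
block 3601 c [506.9 -28.6] s [128.8  31. ] a 57.2 z 34.9 mean [483.9 -59.7  34.9]
orange 0
walltops 0
mailer 0
cradle 32240 c [410.4 231.1] s [89.9 95.6] a 75.3 z 5.3 mean [407.9 228.4  11.3]
```

View pics/w13.png

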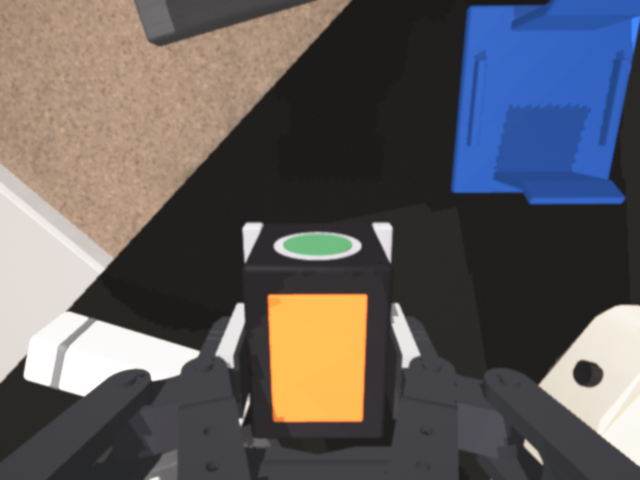

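```bash
python3 -m pendant '[[0,-0.01,0,-0.2,0.5,0.1,0.4],[0,0,0,-0.3,0.9,0.05,0.4],[0,0,0,-0.3,0.95,0,0.4],[0,0,0,-0.35,0.95,0,0.4],[0,0,0,-0.35,0.9,0,0.4],[0,0,0,-0.3,0.8,0,0.4],[0,0,0,-0.1,0.3,0,0.4],[0,0,0,0,0,0,0.4],[0,0,0,0,0,0,0.4]]';python3 -c "
from h import *
dk(75.2)
c=arm.camera('wrist');cv2.imwrite('pics/w14.png',c['img']);W=cloud(c);np.savez('w14.npz',W=W,im=c['img'])
c=arm.camera('side');cv2.imwrite('pics/sd14.png',cv2.resize(c['img'][250:430,320:560],(800,600),interpolation=cv2.INTER_CUBIC))
"
```

```text
clock: 25.22
tcp_pos: [0.4059, 0.2284, 0.1085]
orientation: [0.556, -0.43, 0.565, 0.433]
contact_force: [0.6, 0.1, -3.2]
finger_gap: 0.0454
dock s -205.3 n 271.0 z 108.5
t 25.22 tcp [405.9 228.4 108.5] gap 45.4 F [ 0.6  0.1 -3.2] M [-0.   -0.04 -0.05] jawyaw 75.2 toolx [-0.012 -0.004 -1.   ] q [ 0.27  0.56  1.94 -0.    0.66 -1.04]
turn [ 0.009 -0.024  0.001]
```

View pics/w14.png

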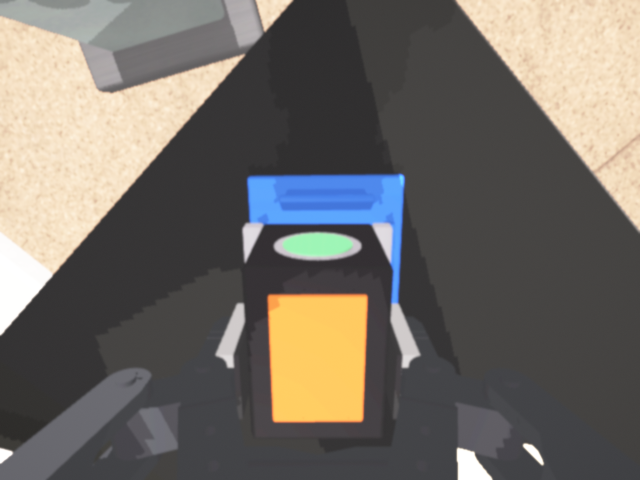

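View pics/sd14.png

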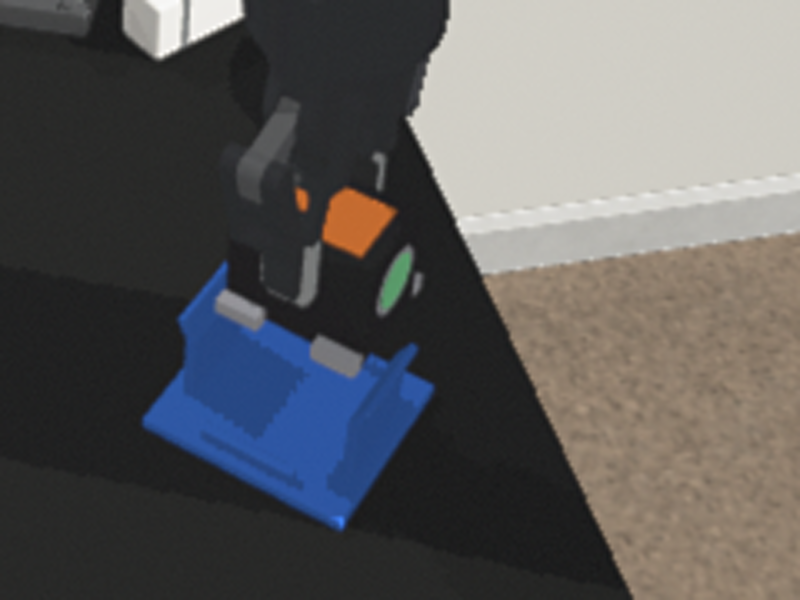

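```bash
python3 -m pendant '[[0.01,-0.025,0,0.27,0.12,0,0.4],[0,0,0,0,0,0,0.4],[0,0,0,0,0,0,0.4]]';python3 -c "
from h import *
dk(75.3)
c=arm.camera('wrist');W=cloud(c);p=W.reshape(-1,3);h=cv2.cvtColor(c['img'],cv2.COLOR_BGR2HSV).reshape(-1,3).astype(int)
bl=(h[:,0]>100)&(h[:,0]<130)&(h[:,1]>120)
C=np.array([.4106,.2312]);a=np.radians(-14.7);u=np.array([np.cos(a),np.sin(a)]);n=np.array([-u[1],u[0]])
def rel(q): return np.stack([(q[:,:2]-C)@u,(q[:,:2]-C)@n,q[:,2]],1)*1000
q=rel(p[bl&np.isfinite(p[:,0])]);q=q[(q[:,2]>-3)&(q[:,2]<9)]
print('base s',np.percentile(q[:,0],[0.2,1]),'n',np.percentile(q[:,1],[0.2,1,99,99.8]))
q=p[(h[:,0]>5)&(h[:,0]<22)&(h[:,1]>150)&(p[:,2]>.08)];r=rel(q);print('orange',cv2.minAreaRect(r[:,:2].astype(np.float32)),np.median(r[:,2]),'range',r.min(0),r.max(0))
q=p[(h[:,2]<70)&(p[:,2]>.105)&(p[:,2]<.13)]; r=rel(q);r=r[(abs(r[:,0])<45)&(abs(r[:,1])<30)];print(len(r),np.percentile(r,[1,99],axis=0))"
```

```text
clock: 25.57
tcp_pos: [0.4153, 0.2288, 0.1085]
orientation: [0.562, -0.43, 0.561, 0.429]
contact_force: [0.7, 0.0, -3.3]
finger_gap: 0.0453
dock s -195.9 n 270.1 z 108.5
t 25.57 tcp [415.3 228.8 108.5] gap 45.3 F [ 0.7  0.  -3.3] M [-0.03  0.05  0.02] jawyaw 74.8 toolx [ 0.002  0.001 -1.   ] q [ 0.27  0.56  1.93  0.    0.65 -1.04]
turn [-0.002  0.005  0.016]
base s [-48.65691478 -48.43467487] n [-45.92505092 -44.21943892  44.67757147  45.25343361]
orange ((4.164224624633789, -1.6572675704956055), (30.930967330932617, 48.37592697143555), 89.64279174804688) 122.27238007455006 range [-19.97200766 -17.26271619 119.6281692 ] [ 28.41646184  13.82562328 124.40712876]
9631 [[-28.74325963 -24.395391   107.42872865]
 [ 33.78797861  21.16622184 129.1516211 ]]
```

```bash
python3 -m pendant '[[0,0,0.015,-0.17,0.12,0,0.4],[0,0,0,0,0,-0.3,0.4],[0,0,0,0,0,-0.2,0.4],[0,0,0,0,0,0,0.4],[0,0,0,0,0,0,0.4]]';python3 -c "
from h import *
dk(75.3)
c=arm.camera('wrist');W=cloud(c);p=W.reshape(-1,3);h=cv2.cvtColor(c['img'],cv2.COLOR_BGR2HSV).reshape(-1,3).astype(int)
C=np.array([.4106,.2312]);a=np.radians(-14.7);u=np.array([np.cos(a),np.sin(a)]);n=np.array([-u[1],u[0]])
q=p[(h[:,0]>5)&(h[:,0]<22)&(h[:,1]>150)&(p[:,2]>.06)];r=np.stack([(q[:,:2]-C)@u,(q[:,:2]-C)@n,q[:,2]],1)*1000;print('orange',cv2.minAreaRect(r[:,:2].astype(np.float32)),np.median(r[:,2]))
c=arm.camera('side');cv2.imwrite('pics/sd15.png',cv2.resize(c['img'][250:430,320:560],(800,600),interpolation=cv2.INTER_CUBIC))"
```

```text
clock: 26.03
tcp_pos: [0.4117, 0.2312, 0.095]
orientation: [0.562, -0.432, 0.559, 0.431]
contact_force: [-0.6, 0.3, -3.1]
finger_gap: 0.045
dock s -199.1 n 273.0 z 95.0
t 26.03 tcp [411.7 231.2  95. ] gap 45.0 F [-0.6  0.3 -3.1] M [ 0.06 -0.02  0.01] jawyaw 75.2 toolx [ 0.004  0.001 -1.   ] q [ 0.27  0.59  1.94  0.    0.61 -1.04]
turn [-0.003  0.008  0.004]
orange ((-0.0027980804443359375, -0.28826904296875), (30.8933162689209, 48.578125), 89.98128509521484) 108.77158092225918
```

View pics/sd15.png

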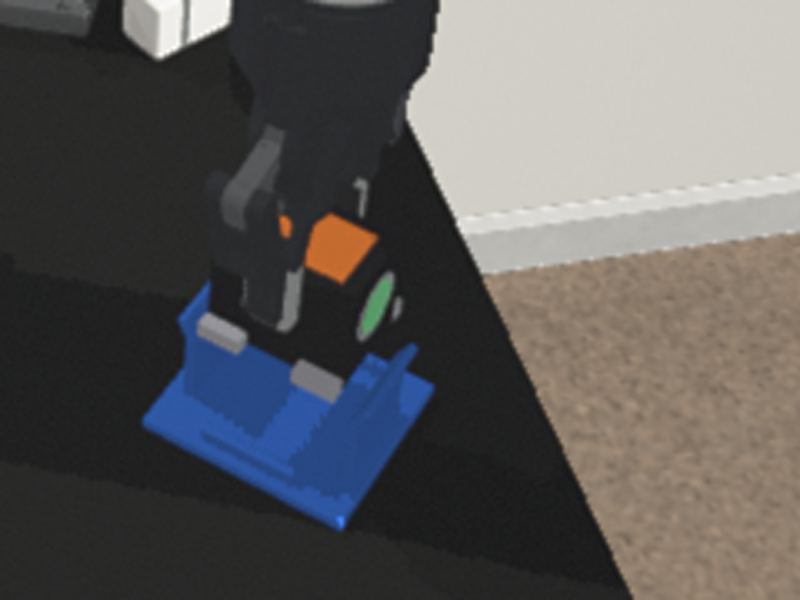

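Centred over the cradle to under 1 mm and aligned. Descend in steps.

```bash
python3 -m pendant '[[0,0.005,0,0,0,-0.25,0.4],[0,0,0,-0.03,0,-0.3,0.4],[0,0,0,-0.03,0,-0.3,0.4],[0,0,0,0,0,0,0.4]]';python3 -c "
from h import *
dk(75.3)"
```

```text
clock: 26.47
tcp_pos: [0.4108, 0.2315, 0.0724]
orientation: [0.562, -0.432, 0.559, 0.431]
contact_force: [-0.9, 0.4, -3.7]
finger_gap: 0.0455
dock s -200.0 n 273.5 z 72.4
t 26.47 tcp [410.8 231.5  72.4] gap 45.5 F [-0.9  0.4 -3.7] M [-0.04  0.05  0.01] jawyaw 75.2 toolx [ 0.003  0.002 -1.   ] q [ 0.28  0.63  1.95  0.    0.55 -1.04]
turn [-0.004  0.007  0.003]
```

```bash
python3 -m pendant '[[0,0,0,0.03,0,-0.3,0.4],[0,0,0,0,0,-0.3,0.4],[0,0,0,0,0,-0.25,0.4],[0,0,0,0,0,0,0.4]]';python3 -c "
from h import *
dk(75.3)"
```

```text
clock: 26.8
tcp_pos: [0.4115, 0.2315, 0.0482]
orientation: [0.561, -0.432, 0.559, 0.431]
contact_force: [-0.1, -0.5, -3.6]
finger_gap: 0.0451
dock s -199.3 n 273.3 z 48.2
t 26.80 tcp [411.5 231.5  48.2] gap 45.1 F [-0.1 -0.5 -3.6] M [-0.    0.02  0.01] jawyaw 75.2 toolx [ 0.003  0.002 -1.   ] q [ 0.27  0.68  1.96  0.    0.49 -1.04]
turn [-0.003  0.005  0.003]
```

```bash
python3 -m pendant '[[0,0,0,0,0,-0.15,0.4],[0,0,0,0,0,-0.12,0.4]]';python3 -c "
from h import *
dk(75.3)"
```

```text
clock: 26.97
tcp_pos: [0.4118, 0.2317, 0.0441]
orientation: [0.562, -0.432, 0.559, 0.431]
contact_force: [-9.1, -4.4, 75.6]
finger_gap: 0.0451
dock s -199.0 n 273.5 z 44.1
t 26.97 tcp [411.8 231.7  44.1] gap 45.1 F [-9.1 -4.4 75.6] M [-0.71  1.6  -0.01] jawyaw 75.2 toolx [ 0.004  0.002 -1.   ] q [ 0.27  0.69  1.96  0.    0.48 -1.04]
turn [-0.004  0.008  0.003]
```

```bash
python3 -m pendant '[[0,0,0,0,0,0.02,0.4],[0,0,0,0,0,0,0.4]]';python3 -c "
from h import *
dk(75.3)"
```

```text
clock: 27.13
tcp_pos: [0.4127, 0.232, 0.047]
orientation: [0.563, -0.432, 0.557, 0.431]
contact_force: [0.2, 0.7, -3.5]
finger_gap: 0.0453
dock s -198.1 n 273.7 z 47.0
t 27.13 tcp [412.7 232.   47. ] gap 45.3 F [ 0.2  0.7 -3.5] M [0.03 0.01 0.01] jawyaw 75.2 toolx [ 0.008  0.003 -1.   ] q [ 0.27  0.69  1.96  0.    0.48 -1.04]
turn [-0.007  0.016  0.002]
```

```bash
python3 -m pendant '[[-0.005,0.015,0,-0.03,-0.02,-0.1,0.4],[0,0,0,0,0,-0.03,0.4]]';python3 -c "
from h import *
dk(75.3)"
```

```text
clock: 27.3
tcp_pos: [0.4122, 0.2315, 0.0443]
orientation: [0.561, -0.432, 0.559, 0.432]
contact_force: [-1.1, -1.6, 9.9]
finger_gap: 0.0454
dock s -198.7 n 273.3 z 44.3
t 27.30 tcp [412.2 231.5  44.3] gap 45.4 F [-1.1 -1.6  9.9] M [-0.11  0.19  0.01] jawyaw 75.2 toolx [ 0.001  0.001 -1.   ] q [ 0.27  0.69  1.96  0.    0.49 -1.04]
turn [-0.002  0.003  0.002]
```

Seated with a 10 N touch. Release and rise straight.

```bash
python3 -m pendant '[[0,0,0,0,0,0,0.95],[0,0,0,0,0,0,0.95],[0,0,0,0,0,0,0.95],[0,0,0,0,0,0,0.95],[0,0,0,0,0,0,0.95],[0,0,0,0,0,0.2,1],[0,0,0,0,0,0.5,1],[0,0,0,0,0,0.9,1],[0,0,0,0,0,0.9,1],[0,0,0,0,0,0.9,1]]';python3 -m pendant '[[0,0,0,-0.2,0,1,1],[0,0,0,-0.2,0,1,1],[0,0,0,-0.2,0,0.8,1],[0,0,0,0,0,0.3,1],[0,0,0,0,0,0,1],[0,0,0,0,0,0,1]]';python3 -c "
from h import *
dk(75.3)
c=arm.camera('wrist');cv2.imwrite('pics/w16.png',c['img']);W=cloud(c);p=W.reshape(-1,3);h=cv2.cvtColor(c['img'],cv2.COLOR_BGR2HSV).reshape(-1,3).astype(int)
C=np.array([.4106,.2312]);a=np.radians(-14.7);u=np.array([np.cos(a),np.sin(a)]);n=np.array([-u[1],u[0]])
def rel(q): return np.stack([(q[:,:2]-C)@u,(q[:,:2]-C)@n,q[:,2]],1)*1000
r=rel(p[(h[:,0]>5)&(h[:,0]<22)&(h[:,1]>150)&(p[:,2]>.03)&(p[:,2]<.1)]);print('orange',cv2.minAreaRect(r[:,:2].astype(np.float32)),np.median(r[:,2]))
A=np.c_[r[:,:2],np.ones(len(r))];print('tilt plane',np.linalg.lstsq(A,r[:,2],rcond=None)[0])
r=rel(p[(h[:,0]>100)&(h[:,0]<130)&(h[:,1]>120)&(p[:,2]<.009)&(p[:,2]>-.003)]);print('base',cv2.minAreaRect(r[:,:2].astype(np.float32)))
from fit import fits
fits(W,c['img'])
c=arm.camera('side');cv2.imwrite('pics/sd16.png',cv2.resize(c['img'][170:410,260:580],(800,600),interpolation=cv2.INTER_CUBIC))
c=arm.camera('scene');cv2.imwrite('pics/s16.png',c['img']);fits(cloud(c),c['img'])"
```

```text
clock: 28.13
tcp_pos: [0.4091, 0.2303, 0.1271]
orientation: [0.556, -0.43, 0.564, 0.433]
contact_force: [0.3, -0.8, -0.0]
finger_gap: 0.0859
clock: 28.63
tcp_pos: [0.395, 0.2307, 0.2136]
orientation: [0.56, -0.431, 0.56, 0.432]
contact_force: [-0.1, -0.5, -1.0]
finger_gap: 0.0854
dock s -215.8 n 274.7 z 213.6
t 28.63 tcp [395.  230.7 213.6] gap 85.4 F [-0.1 -0.5 -1. ] M [-0.05  0.03 -0.  ] jawyaw 75.2 toolx [-0.001  0.    -1.   ] q [ 0.28  0.35  1.87  0.    0.91 -1.03]
turn [-0.001 -0.003  0.003]
orange ((0.11929893493652344, 0.24547958374023438), (47.84307861328125, 31.397411346435547), 0.15193910896778107) 58.119125623352915
tilt plane [-3.22872532e-03  9.63836712e-04  5.80779685e+01]
base ((10.92971420288086, -0.18746566772460938), (119.70329284667969, 91.58567810058594), 0.4209721088409424)
block 1031 c [489.1 -47.2] s [69.6 29. ] a 63.5 z 34.8 mean [482.8 -52.2  34.8]
orange 0
walltops 0
mailer 0
cradle 6236 c [409.6 231.3] s [88.1 95.5] a 75.9 z 5.5 mean [402.5 232.3  15.7]
block 565 c [510.  -28.3] s [131.4  32.4] a 55.8 z 36.6 mean [511.5 -26.4  36.5]
orange 0
walltops 320 c [645.8 -13.6] s [119.8  78.3] a 7.9 z 60.8 mean [647.9 -14.2  60.9]
mailer 462 c [ 639.3 -147.2] s [34.1 84.5] a 68.8 z 15.4 mean [ 640.9 -147.2   15.4]
cradle 2
```

View pics/w16.png

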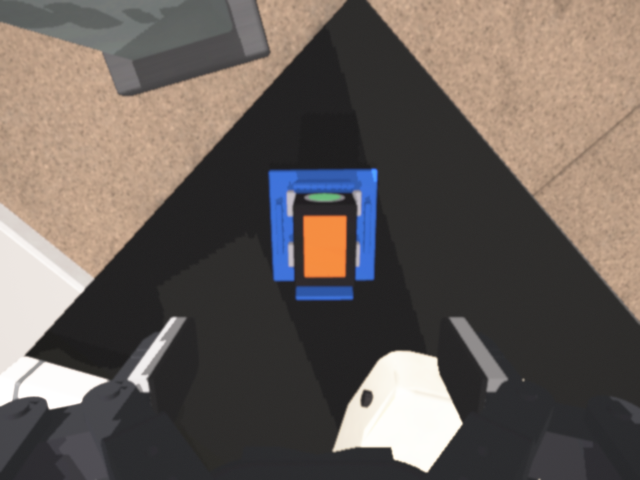

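View pics/sd16.png

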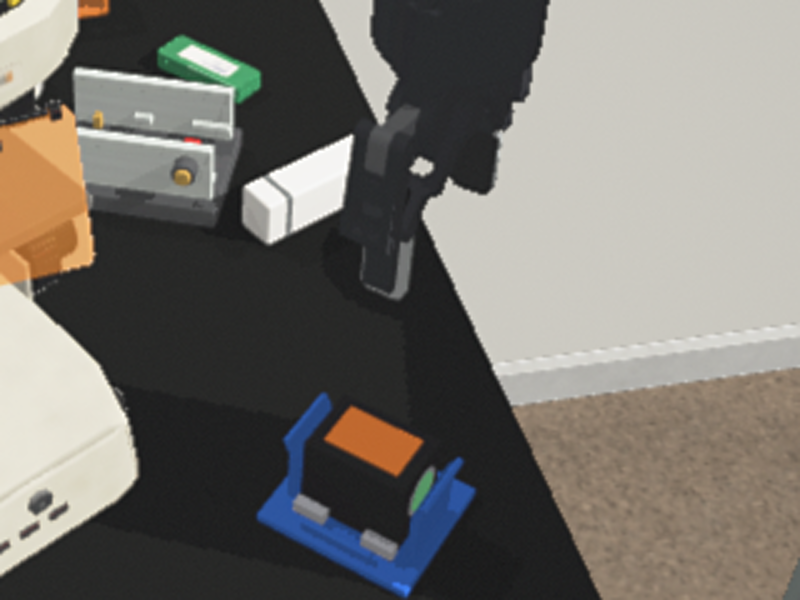

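```bash
python3 -c "
from h import *
info(); print(arm.close_job())"
```

```text
t 28.78 tcp [394.5 230.5 212.4] gap 85.3 F [-0.5  1.2  0.4] M [ 0.   -0.02  0.02] jawyaw 75.2 toolx [-0.004 -0.001 -1.   ] q [ 0.28  0.36  1.87  0.    0.92 -1.03]
the job is handed in; nothing more can be done
None
```

The job is done and handed in at 28.8 s of the 72 s allowed. No verdict was reported.

**What I did**
- I gripped the tapping block across its middle and pushed the cassette along the dock to the end stops. It moved from dock x of about -18.6 mm to about +6 mm.
- I laid the block down close to where it had been lying.
- I lifted the cassette out over its ends and stood it upright on the bare desk at about (0.461, 0.093), then let go and rose clear.
- I took it again across its sides and set it down in the cradle.

**Last checks**
- **Cassette:** its centre is within about 0.3 mm of the cradle's as I measured it. Its top is 58.1 mm above the desk, so its underside is at about 6 mm, the cradle floor. It is tilted about 0.003 rad and is about 0.2° off the cradle's long axis.
- **Block:** it lies flat on the desk at about (0.51, -0.03), clear of the dock and cradle.
- **Arm:** the gripper is open, about 0.21 m up, and touching nothing.
- **Bystanders:** the slide mailer measures within about 1 mm of where it started. I did not measure the petri dish or lens blower again at the end, but the hand never came near them.

**What went less smoothly**
- **Tapping push:** it first stalled because the tool tilted and probably dug the block's nose into the dock floor. Readings reached about 14 N before I levelled it and pushed again.
- **Cradle touchdown:** one reading spiked to 76 N, under the 120 N limit. The cassette bounced up about 3 mm, still gripped, and I lowered it again to a 10 N touch before letting go.

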